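Dry a batch of jug fittings in the fan cabinet

ROBOT

A 7-joint arm with a two-finger parallel gripper is mounted at the origin on the work surface. World frame = base frame: x ahead of the robot, y to its left, z up, the work surface at z = 0. Lengths are in m, angles in rad, forces in N, time in s.
With the tool pointing down it reaches from about 0.35 to 0.9 m from the base axis. Payload 8.1 kg.
Tool frame: the origin (TCP) lies at the very end of the fingers, on their centre line; the grasp point (between the pads) lies 19 mm behind it; z points along the fingers, y is the line along which they close (so a half turn about z gives the same grasp; the last joint's range is limited). The gripper opens to 92 mm and grips with 3 to 60 N. Pads are 19 mm wide; open, the fingers measure 130 mm over their backs; the gripper's body (75 mm by 190 mm) begins 47 mm behind the grasp point.
Start: joints at [1.224, 0.434, 0.025, 1.573, -0.012, 1.134, -0.075], TCP at [0.151, -0.607, 0.227] pointing down, gripper open.
Joint ranges: [-2.62, 2.62], [-0.44, 2.09], [-1.27, 1.32], [0.08, 2.57], [-1.32, 4.46], [0.12, 2], [-2.74, 2.74]. Speed limits (rad/s): [2.22, 2.22, 3.01, 3.01, 3.14, 3.14, 3.14].

INTERFACE

Orientations are given as a rotation vector (axis times angle).
In Python, from cell import observe, get_image, sign_off, find_in, trace, place_of gives the robot as it stands. The module is installed in compiled form; this text tells all that it offers.
- The arm moves only by the shell command python3 -m handwheel 'ROWS' [OPENING] [FORCE]. ROWS is JSON, a list of rows, each a list of 6 numbers: the shift along the tool's x, y, z each as a share of 0.02 m, from -1 to 1, then the turn, a rotation vector about the tool's x, y, z each as a share of 4 degrees, from -1 to 1. A call has 1 to 8 rows; each row shifts and turns the commanded pose from where the row before left it, along the tool's axes as they then stand; what a row does not reach is not made up. A row lasts 1/12 s, in which the tool goes at most 41.7 mm and 7.16 degrees, less where a joint would pass 70% of its speed; a pose out of reach is approached as far as the arm can. A call with a number of a shift or a turn outside -1 to 1 is refused whole. A call with a gripper value outside its range is refused whole. OPENING is the opening, from 0 (shut) to 1 (fully open), set as the call begins (- or left out, the last holds). The fingers move at their own pace and stop on an object; FORCE is the grip in N (left out, the last holds). Time passes only in rows, so rows that do not move let the fingers close. It gives the time, the measured TCP pose, the force, the opening and the grip force at its end, in the units of the state.
- observe(): the state, without advancing time (a new reading comes with each control period).
- get_image(name): name is "scene" or "top" or "wrist"; returns a dict with "image" (384x512x3 uint8, red, green, blue), "fx", "fy", "cx", "cy" (pixels), "position" and "orientation" of the camera in the world. Camera axes: x right, y down, z forward; pixel columns grow to the right and rows downward; lengths in m; the calibration is good to about 2 mm. A picture is of the moment at which its call begins. There is no depth.
- sign_off(): hands the job in; it is judged then, once.
Trained networks look in the newest picture that a camera, given by its name, has taken for a name from the list of things; names that differ only in an ending like _2 or _b are one class to them, and where a whole thing is asked for, a point or a joint stands for the part that bears it (a point fixed in the world has none). Each returns a list of dicts, best first, with "score" (0 to 1); they miss things now and then, are a little off and sometimes report something else, mostly with a low value. They report only what shows in the picture. A call takes as long as a camera call. They do not tell look-alikes from the thing itself.
- find_in(label, camera): "rect" ([centre column, centre row, width, height] as shares, 0 to 1, of the picture: columns of its width, rows of its height, round what is visible of it).
- trace(label, camera): "region" (384x512 bool, what is visible of it) and "rect" ([centre column, centre row, width, height] as shares, 0 to 1, of the picture: columns of its width, rows of its height, round what is visible of it).
- place_of(label, camera): "point" ([column, row] as shares, 0 to 1, of the picture: columns of its width, rows of its height: a listed point, or the origin of a listed thing).
The state is a dict: "clock": time; "joints": joint angles; "dq": joint speeds; "joint_efforts": joint torques, N m; "position": TCP position; "ee_rot": TCP orientation; "force": force on the tool from outside, world axes, zero at the start; "ft_torque": the same for the moment, N m; "width": opening from 0.0 (shut) to 1.0 (fully open); "gripper_force": force on a finger pad.
Only numpy, scipy, OpenCV 4.12 (cv2) and the standard library are available. Lean on these libraries where they do the work, as an engineer would, in place of code of your own. Each camera call takes 0.05 s, during which the arm holds its last target. There are 200 camera calls.

TASK

The washed copper jug fittings on the bench have to go into the drying cabinet: pull the drawer, now ajar, right out and lay every fitting flat, right way up, one to a compartment, the long handles in the long compartments and the short lugs in the short ones. Then push the drawer fully shut, and after that turn the timer dial so that its pointer stands at the index mark. Leave the other things on the bench alone.

Things in the scene. Friction and masses are not known exactly. Their poses are not given: they have to be found in the camera images.
- strap1: loose copper jug handle like a drawer pull, both ends alike: two flat riveted feet 36 x 24 x 5 mm joined by a raised grip bar 74 mm long, 14 mm wide, top 30 mm and underside 20 mm above the soles; 130 x 24 mm in all, 0.09 to 0.16 kg. Origin: middle of its underside; x along its length, z up on its feet. Pick by the bar, fingers closing along y. None if absent in this start or held.
- strap2: loose copper jug handle like a drawer pull, both ends alike: two flat riveted feet 36 x 24 x 5 mm joined by a raised grip bar 74 mm long, 14 mm wide, top 30 mm and underside 20 mm above the soles; 130 x 24 mm in all, 0.09 to 0.16 kg. Origin: middle of its underside; x along its length, z up on its feet. Pick by the bar, fingers closing along y. None if absent in this start or held.
- strap3: loose copper jug handle like a drawer pull, both ends alike: two flat riveted feet 36 x 24 x 5 mm joined by a raised grip bar 74 mm long, 14 mm wide, top 30 mm and underside 20 mm above the soles; 130 x 24 mm in all, 0.09 to 0.16 kg. Origin: middle of its underside; x along its length, z up on its feet. Pick by the bar, fingers closing along y. None if absent in this start or held.
- lug1: loose copper lug, both ends alike: base plate 66 x 34 x 5 mm with a rib standing along its middle, 36 mm long (x), 14 mm wide (y), top 30 mm above the underside; 0.08 to 0.15 kg. Origin: middle of its underside; x along the 66 mm length, z up. Pick by the rib, fingers closing along y. None if absent in this start or held.
- lug2: loose copper lug, both ends alike: base plate 66 x 34 x 5 mm with a rib standing along its middle, 36 mm long (x), 14 mm wide (y), top 30 mm above the underside; 0.08 to 0.15 kg. Origin: middle of its underside; x along the 66 mm length, z up. Pick by the rib, fingers closing along y. None if absent in this start or held.
- lug3: loose copper lug, both ends alike: base plate 66 x 34 x 5 mm with a rib standing along its middle, 36 mm long (x), 14 mm wide (y), top 30 mm above the underside; 0.08 to 0.15 kg. Origin: middle of its underside; x along the 66 mm length, z up. Pick by the rib, fingers closing along y. None if absent in this start or held.
- cabinet: fixed grey fan drying cabinet 250 mm wide, 210 mm deep, 108 mm high, a drawer in its front, a dial on its top. Origin: at table height below the middle of the front face; x from front to back (away from the robot), y along the width (to the left seen from the robot), z up. The drawer slides out along -x; the roof leaves 36 mm above the tray floor.
- drawer (a joint): how far the drawer is out (m): 0 = shut, front flush; 0.17 = fully out at the stop. Starts ajar, between 0.06 and 0.10. Slides with about 1.5 N of friction and stays where it is left. Fully out, the whole tray is clear of the cabinet, its back wall 10 mm in front of the cabinet's face.
- handle (a point): middle of the drawer's handle: level steel bar 12 mm in diameter, 120 mm long along y, 86 mm above the table, its centre 38 mm in front of the drawer's front panel, on 10 mm thick cranked arms 54 mm to either side. The panel's top is 72 mm above the table. Can be pinched from above, fingers closing along x. Axes as the cabinet's; moves with the drawer.
- lane1 (a point): centre of the floor of long compartment 1 in the drawer's tray (three side by side, 1 is leftmost): inside 144 mm along x by 34 mm along y, for one handle. Floor 60 mm above the table; dividers 6 mm thick, 10 mm high; tray's outer walls 6 mm thick, 12 mm high, the front one being the 10 mm thick front panel. Axes as the cabinet's; moves with the drawer.
- slot1 (a point): centre of the floor of short compartment 1 in the drawer's tray (three one behind another at the tray's right, 1 at the front): inside 44 mm along x by 78 mm along y, for one lug, its length along y. Floor height and walls as for the long ones. Axes as the cabinet's; moves with the drawer.
- lane2 (a point): centre of the floor of long compartment 2 in the drawer's tray (three side by side, 1 is leftmost): inside 144 mm along x by 34 mm along y, for one handle. Floor 60 mm above the table; dividers 6 mm thick, 10 mm high; tray's outer walls 6 mm thick, 12 mm high, the front one being the 10 mm thick front panel. Axes as the cabinet's; moves with the drawer.
- slot2 (a point): centre of the floor of short compartment 2 in the drawer's tray (three one behind another at the tray's right, 1 at the front): inside 44 mm along x by 78 mm along y, for one lug, its length along y. Floor height and walls as for the long ones. Axes as the cabinet's; moves with the drawer.
- lane3 (a point): centre of the floor of long compartment 3 in the drawer's tray (three side by side, 1 is leftmost): inside 144 mm along x by 34 mm along y, for one handle. Floor 60 mm above the table; dividers 6 mm thick, 10 mm high; tray's outer walls 6 mm thick, 12 mm high, the front one being the 10 mm thick front panel. Axes as the cabinet's; moves with the drawer.
- slot3 (a point): centre of the floor of short compartment 3 in the drawer's tray (three one behind another at the tray's right, 1 at the front): inside 44 mm along x by 78 mm along y, for one lug, its length along y. Floor height and walls as for the long ones. Axes as the cabinet's; moves with the drawer.
- dial (a joint): angle of the timer dial (rad), growing clockwise seen from above, range 0 to 2.4; at 0 its pointer points along the cabinet's -x (to the robot). Starts between 0.2 and 0.6; light friction (0.03 N m), stays where it is left.
- dial_grip (a point): on the dial's upright axis, 129 mm above the table. The grip is a black bar 42 mm long (along the pointer), 12 mm wide, its top 141 mm above the table, on a round skirt of 22 mm radius whose top is 117 mm above the table. The point's -x axis points along the pointer.
- pointer (a point): tip of the dial's brass pointer, 30 mm from the dial's axis, low at the skirt; a brass line on the bar's top runs from the middle towards the same end.
- index: thin pale ring of 36 mm radius lying round the dial, not turning with it, with one raised dark steel mark 7 mm wide at its rim, the index. Origin on the dial's axis at the cabinet's top; x from the axis to the mark. At the start the mark lies clockwise of the pointer by 0.4 to 1.4 rad.
- block: bystander: round steel block, radius 42 mm, 45 mm high. Origin under its centre.
- hammer: bystander: bouge hammer lying flat, 270 mm long; x along the handle.
- scriber: bystander: brass scriber lying on the table, 130 mm long with a 30 mm steel point, 8 mm thick; x along it.
- kettle: bystander: dented copper kettle, 144 mm across, about 145 mm high, with a spout. Origin under its centre.
Things that resemble listed ones, but are neither listed nor needed, are in the scene too. What is shaped like the strap3 but red or white is not meant.

How it is judged:
By the outcome, as a careful person would: the job done as asked, in the order asked, and still so for the second after the job is handed in, with the robot touching nothing.
Of strap1, strap2, strap3, lug1, lug2, lug3 only 4 to 6 are there at a start; the rules pass over those that are not, and their reading is None.
At some moment in a run one of strap1, strap2, strap3, lug1, lug2, lug3 may be knocked a few centimetres aside while the robot is not near it.
It also fails if it takes over 210 s, if anything falls off the work surface, if the arm or the gripper's body presses on something with over 40 N, if the wrist force passes 120 N, or if a joint passes its speed limit or range.

## Working session

There is one attempt and no reset: what is moved stays moved. The work goes in short steps, Python scripts to look and compute and a shell command to move; the robot and the scene stay as the last step left them, time stands still between calls to the robot, and variables do not carry over. Pictures are saved under pics/ and viewed, at most 14 in all, crops included, and the job is handed in when it is done.

```bash
mkdir -p pics; cat > h.py <<'E'
import numpy as np, cv2
from scipy.spatial.transform import Rotation as R
from cell import observe, get_image, find_in, trace, place_of
def cam(n):
    g=get_image(n); o=np.array(g["orientation"],float)
    g["R"]=o if o.shape==(3,3) else (R.from_rotvec(o) if o.size==3 else R.from_quat(o)).as_matrix()
    g["p"]=np.array(g["position"]); return g
def ray(g,u,v):
    d=g["R"]@np.array([(u-g["cx"])/g["fx"],(v-g["cy"])/g["fy"],1]); return d/np.linalg.norm(d)
def onz(g,u,v,z):
    d=ray(g,u,v); return g["p"]+d*(z-g["p"][2])/d[2]
def proj(g,P):
    q=g["R"].T@(np.array(P)-g["p"]); return np.array([g["fx"]*q[0]/q[2]+g["cx"],g["fy"]*q[1]/q[2]+g["cy"]])
def tri(l):
    A=np.zeros((3,3));b=np.zeros(3)
    for g,u,v in l:
        d=ray(g,u,v);M=np.eye(3)-np.outer(d,d);A+=M;b+=M@g["p"]
    X=np.linalg.solve(A,b); return X,[np.linalg.norm(proj(g,X)-[u,v]).round(1) for g,u,v in l]
def save(g,n,crop=None,s=1):
    im=g["image"][:,:,::-1]
    if crop: im=im[crop[1]:crop[3],crop[0]:crop[2]]
    cv2.imwrite("pics/"+n,cv2.resize(im,None,fx=s,fy=s,interpolation=cv2.INTER_CUBIC))
E
python3 - <<'E'
from h import *
G={}
for n in("scene","top","wrist"):
    g=cam(n);G[n]=g;save(g,n+"0.png",s=1.5);print(n,g["p"].round(3),R.from_matrix(g["R"]).as_rotvec().round(3),g["fx"],g["cx"],g["cy"])
print({k:np.round(v,3) for k,v in observe().items()})
for l in("strap1","lug1","handle","lane1","lane2","lane3","slot1","slot2","slot3","dial_grip","pointer","index","cabinet"):
    for n in("scene","top"):
        r=place_of(l,n);print(l,n,[(round(x["score"],2),(np.array(x["point"])*[512,384]).round(1).tolist()) for x in r][:8])
E
```

```text
scene [ 1.142 -0.887  1.062] [-2.204 -0.659  0.291] 461.7088905236825 257.5894919749135 178.28416724983612
top [0.336 0.017 1.193] [-2.155  2.069 -0.218] 362.00525154505726 248.7110065537658 194.49034538343756
wrist [ 0.22  -0.589  0.384] [ 2.306 -1.801 -0.238] 323.1152372424218 255.2558095517221 186.9783081382308
{'clock': np.float64(0.15), 'joints': array([ 1.224,  0.435,  0.025,  1.574, -0.012,  1.134, -0.075]), 'dq': array([ 0.002, -0.001, -0.001, -0.001, -0.   , -0.   , -0.001]), 'joint_efforts': array([ 0.0000e+00, -6.6826e+01,  9.8600e-01, -3.1469e+01, -6.0000e-02,
        3.9000e-02,  0.0000e+00]), 'position': array([ 0.151, -0.606,  0.226]), 'ee_rot': array([-3.117, -0.382,  0.   ]), 'force': array([ 0.494,  0.074, -0.089]), 'ft_torque': array([-0.025, -0.006, -0.028]), 'gripper_force': np.float64(0.0), 'width': np.float64(1.001)}
strap1 scene [(0.83, [187.5, 246.7]), (0.79, [203.5, 224.4]), (0.66, [230.8, 339.6]), (0.53, [116.5, 248.7])]
strap1 top [(0.78, [353.8, 233.6]), (0.77, [327.4, 228.6]), (0.58, [364.0, 280.6]), (0.57, [373.9, 151.6]), (0.49, [291.2, 233.5]), (0.28,
[... 791 characters left out ...]
[241.8, 171.3]), (0.76, [236.0, 182.4])]
slot2 scene [(0.9, [273.0, 193.3]), (0.84, [285.0, 199.4])]
slot2 top [(0.88, [241.8, 171.3]), (0.76, [236.0, 182.4])]
slot3 scene [(0.9, [273.0, 193.3]), (0.84, [285.0, 199.4])]
slot3 top [(0.88, [241.8, 171.3]), (0.76, [236.0, 182.4])]
dial_grip scene [(0.56, [311.0, 170.6])]
dial_grip top [(0.5, [204.2, 154.0]), (0.49, [298.0, 148.8])]
pointer scene [(0.55, [307.3, 168.0]), (0.42, [312.1, 177.9])]
pointer top [(0.52, [206.1, 164.4])]
index scene [(0.68, [312.4, 175.9]), (0.19, [222.7, 266.7]), (0.16, [275.2, 193.1])]
index top [(0.62, [210.0, 154.4]), (0.6, [294.9, 192.3])]
cabinet scene [(0.86, [293.2, 200.2])]
cabinet top [(0.55, [220.7, 178.8])]
```

View pics/scene0.png

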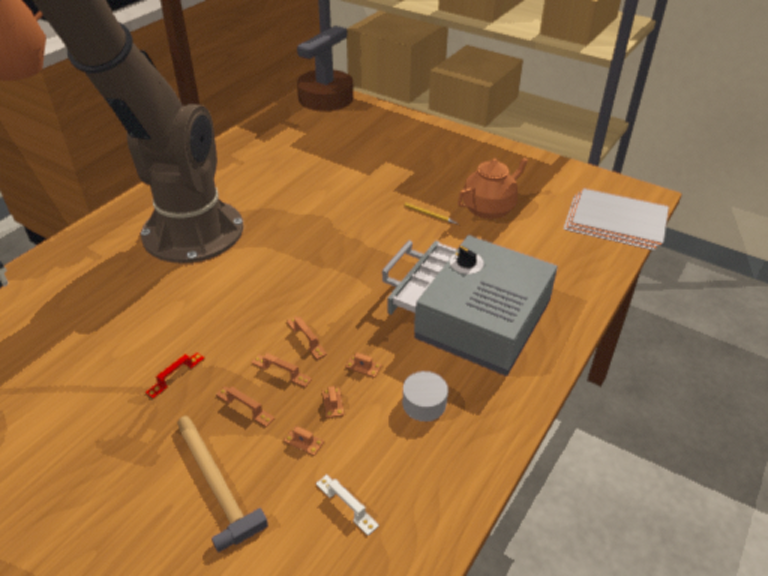

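View pics/top0.png

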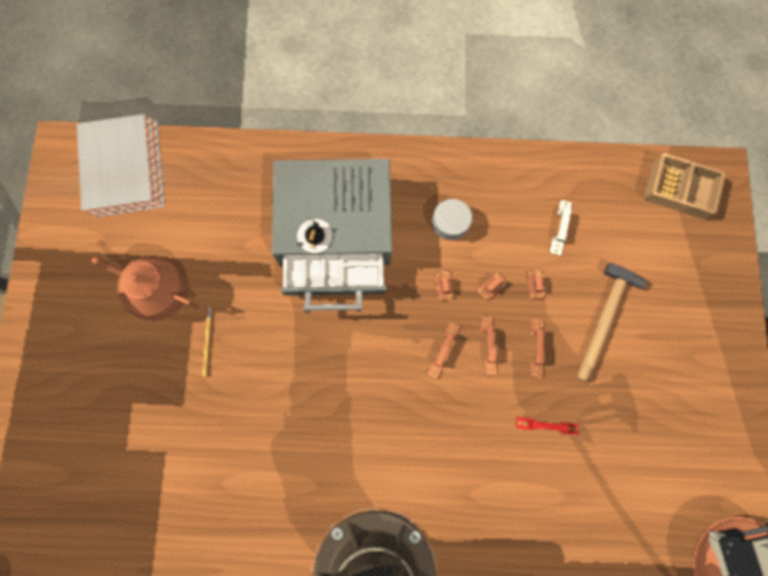

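The scene picture shows six copper fittings (straps at scene px ~(203,224), (187,247), (163,270); lugs at (241,243), (222,267), (200,293)), red and white decoys, and the drawer ajar at the left of the cabinet. The top picture shows the same: straps at (296,233), (327,229), (360,232), lugs at (296,190), (328,190), (357,189), handle at (222,202), dial at (209,156), block right of the cabinet.

```bash
cat >> h.py <<'E'
def cand(l,g,n,ms=.4):
    return [(np.array(x["point"])*[512,384]) for x in place_of(l,n) if x["score"]>ms]
def match(l,zmin=-.02,zmax=.2,err=4,ms=.4):
    a,b=cam("scene"),cam("top"); out=[]
    for p in cand(l,a,"scene",ms):
        for q in cand(l,b,"top",ms):
            X,e=tri([(a,*p),(b,*q)])
            if max(e)<err and zmin<X[2]<zmax: out.append((X.round(4),e,q.round(1)))
    return out
def yaws(l,n="top",z=.015):
    g=cam(n);o=[]
    for x in trace(l,n):
        if x["score"]<.4: continue
        v,u=np.nonzero(x["region"]); P=np.array([onz(g,a,b,z)[:2] for a,b in zip(u,v)],np.float32)
        r=cv2.minAreaRect(P); c=np.array(r[0]); bp=cv2.boxPoints(r); e=max((bp[1]-bp[0],bp[2]-bp[1]),key=np.linalg.norm)
        col=g["image"][x["region"]].mean(0).astype(int)
        d=P-P.mean(0);w,V=np.linalg.eigh(d.T@d);m=V[:,1]
        o.append((c.round(3),np.round(r[1],3),"yaw",round(np.degrees(np.arctan2(e[1],e[0]))%180,1),"pca",round(np.degrees(np.arctan2(m[1],m[0]))%180,1),col,round(x["score"],2)))
    return o
E
python3 - <<'E'
from h import *
for l in("strap1","lug1","handle","slot1","lane1","dial_grip","index","pointer","cabinet"):
    print(l); [print("  ",*m) for m in match(l)]
for l in("strap1","lug1"):
    print(l); [print("  ",*m) for m in yaws(l)]
print("cab");[print("  ",*m) for m in yaws("cabinet",z=.108)]
print("handle",*[m for m in yaws("handle",z=.086)])
o=observe();print(R.from_rotvec(o["ee_rot"]).as_matrix().round(3))
E
```

```text
strap1
   [ 0.298  -0.3617 -0.0075] [np.float64(0.9), np.float64(0.9)] [363.9 286.3]
   [ 0.4585 -0.137   0.0039] [np.float64(0.2), np.float64(0.2)] [295.7 233.7]
   [ 4.704e-01 -3.329e-01 -3.000e-04] [np.float64(0.3), np.float64(0.3)] [354.9 232.6]
   [ 0.4705 -0.2354  0.0024] [np.float64(0.4), np.float64(0.4)] [326.  231.8]
   [ 0.7556 -0.3994 -0.0101] [np.float64(1.0), np.float64(0.8)] [372.3 152.6]
lug1
   [ 0.6095 -0.345  -0.0025] [np.float64(2.0), np.float64(1.7)] [358.8 193.1]
   [ 0.6036 -0.2407 -0.0038] [np.float64(2.6), np.float64(2.2)] [328.2 194.1]
   [ 0.6054 -0.138   0.0013] [np.float64(1.6), np.float64(1.4)] [297.5 191.5]
handle
   [0.5381 0.1121 0.0911] [np.float64(0.5), np.float64(0.5)] [219.1 201.7]
slot1
   [0.6511 0.0595 0.0566] [np.float64(1.4), np.float64(1.3)] [237.5 169.5]
   [0.6293 0.068  0.0335] [np.float64(3.6), np.float64(3.6)] [237.7 181.6]
   [0.6055 0.0539 0.0647] [np.float64(2.7), np.float64(2.7)] [237.7 181.6]
lane1
   [0.6393 0.1581 0.0311] [np.float64(2.0), np.float64(2.0)] [207.4 173.3]
   [0.6507 0.1188 0.0634] [np.float64(0.3), np.float64(0.3)] 
[... 797 characters left out ...]

   [ 0.75  -0.396] [0.028 0.129] yaw 166.9 pca 167.1 [237 228 202] 0.55
   [ 0.476 -0.231] [0.128 0.026] yaw 5.5 pca 5.4 [209 130  85] 0.53
   [ 0.308 -0.355] [0.124 0.022] yaw 87.2 pca 86.0 [198  65  50] 0.51
lug1
   [ 0.605 -0.238] [0.033 0.066] yaw 136.6 pca 135.3 [193 120  79] 0.74
   [ 0.602 -0.133] [0.065 0.037] yaw 2.4 pca 6.6 [197 123  80] 0.69
   [ 0.612 -0.338] [0.062 0.031] yaw 2.9 pca 3.1 [198 124  81] 0.46
cab
   [0.685 0.117] [0.33  0.251] yaw 2.4 pca 5.4 [160 157 142] 0.98
handle (array([0.585, 0.108]), array([0.122, 0.216]), 'yaw', np.float32(92.4), 'pca', np.float32(92.8), array([194, 187, 172]), 0.63)
[[ 0.97   0.241 -0.   ]
 [ 0.241 -0.97  -0.   ]
 [-0.     0.    -1.   ]]
```

```bash
python3 -m handwheel '[[0,0,0,0,0,-1],[0,0,0,0,0,-1],[0,0,0,0,0,-1],[0,0,0,0,0,-1],[0,0,0,0,0,-1],[0,0,0,0,0,-1],[0,0,0,0,0,-1],[0,0,0,0,0,-1]]' 1
python3 -m handwheel '[[0,0,0,0,0,-1],[0,0,0,0,0,-1],[0,0,0,0,0,-1],[0,0,0,0,0,-1],[0,0,0,0,0,-1],[0,0,0,0,0,-1],[0,0,0,0,0,-1],[0,0,0,0,0,-1]]'
python3 -m handwheel '[[0,0,0,0,0,-1],[0,0,0,0,0,-1],[0,0,0,0,0,-1],[0,0,0,0,0,-0.6],[1,0.6,0,0,0,0],[1,0.6,0,0,0,0],[1,0.6,0,0,0,0],[1,0.6,0,0,0,0]]'
python3 -m handwheel '[[1,0.6,0,0,0,0],[1,0.6,0,0,0,0],[1,0.6,0,0,0,0],[1,0.6,0,0,0,0],[1,0.6,0,0,0,0],[1,0.6,0,0,0,0],[1,0.6,0,0,0,0],[1,0.6,0,0,0,0]]'
python3 -m handwheel '[[1,0.6,0,0,0,0],[1,0.6,0,0,0,0],[1,0.6,0,0,0,0],[1,0.6,0,0,0,0],[1,0.6,0,0,0,0],[1,0.6,0,0,0,0],[1,0.6,0,0,0,0],[1,0.6,0,0,0,0]]'
python3 -m handwheel '[[1,0.6,0,0,0,0],[1,0.6,0,0,0,0],[1,0.6,0,0,0,0],[1,0.6,0,0,0,0],[1,0.6,0,0,0,0],[1,0.6,0,0,0,0],[0.5,0.6,0,0,0,0],[0,0,0,0,0,0]]'
```

```text
clock: 4.92
position: [0.1508, -0.6066, 0.2268]
ee_rot: [2.89, 1.232, 0.0]
force: [0.3, 0.2, -0.5]
width: 0.999
gripper_force: 0.0
clock: 5.58
position: [0.1508, -0.6065, 0.2267]
ee_rot: [-2.439, -1.98, 0.0]
force: [0.2, 0.1, -0.0]
width: 0.997
gripper_force: 0.0
clock: 6.25
position: [0.1958, -0.5238, 0.2267]
ee_rot: [2.176, 2.266, 0.0]
force: [-0.4, -0.7, 0.1]
width: 1.003
gripper_force: 0.0
clock: 6.92
position: [0.2852, -0.3599, 0.2269]
ee_rot: [2.175, 2.266, -0.0]
force: [0.3, 0.5, -0.5]
width: 1.001
gripper_force: 0.0
clock: 7.58
position: [0.3746, -0.196, 0.227]
ee_rot: [2.175, 2.266, -0.0]
force: [0.8, -0.2, -0.7]
width: 1.003
gripper_force: 0.0
clock: 8.25
position: [0.4547, -0.0607, 0.2272]
ee_rot: [2.17, 2.27, 0.004]
force: [0.3, -0.2, 0.4]
width: 0.997
gripper_force: 0.0
```

```bash
python3 -m handwheel '[[1,0.56,0,0,0,0],[1,0.56,0,0,0,0],[1,0.56,0,0,0,0],[1,0.56,0,0,0,0],[1,0.56,0,0,0,0],[1,0.56,0,0,0,0],[1,0.56,0,0,0,0],[1,0.56,0,0,0,0]]' 0.6
python3 -m handwheel '[[0,0,0,0,0,0],[0,0,0,0,0,0]]'
python3 - <<'E'
from h import *
g=cam("wrist");save(g,"w1.png",s=1.5)
o=observe();print(o["position"].round(4),R.from_rotvec(o["ee_rot"]).as_matrix().round(3).tolist(),o["joints"].round(2),g["p"].round(3))
for l in("handle","dial_grip","pointer","index","slot1","lane1"):
    for p in cand(l,g,"wrist"): print(l,p.round(1),[onz(g,*p,z).round(4).tolist() for z in {"handle":[.086],"dial_grip":[.129],"pointer":[.117],"index":[.108]}.get(l,[.06])])
E
```

```text
clock: 8.92
position: [0.536, 0.0999, 0.2266]
ee_rot: [2.176, 2.265, -0.001]
force: [0.1, 0.2, 0.4]
width: 0.602
gripper_force: 0.0
clock: 9.08
position: [0.5356, 0.1004, 0.2265]
ee_rot: [-2.173, -2.268, 0.0]
force: [0.4, -0.7, -0.7]
width: 0.599
gripper_force: 0.0
[0.5354 0.0992 0.2264] [[-0.041, 0.999, -0.001], [0.999, 0.041, -0.001], [-0.001, -0.001, -1.0]] [ 0.23  0.39 -0.69  1.73  0.27  1.12 -0.5 ] [0.534 0.17  0.384]
handle [252.9 169.7] [[0.5345, 0.1067, 0.086]]
dial_grip [436.  133.3] [[0.6764, 0.1512, 0.129]]
pointer [398.2 122.2] [[0.6507, 0.1578, 0.117]]
slot1 [366.3 215.3] [[0.6572, 0.0569, 0.06]]
lane1 [369.4 161.1] [[0.6526, 0.1153, 0.06]]
lane1 [373.6 121.9] [[0.6515, 0.1544, 0.06]]
lane1 [378.   77.6] [[0.6499, 0.1958, 0.06]]
```

View pics/w1.png

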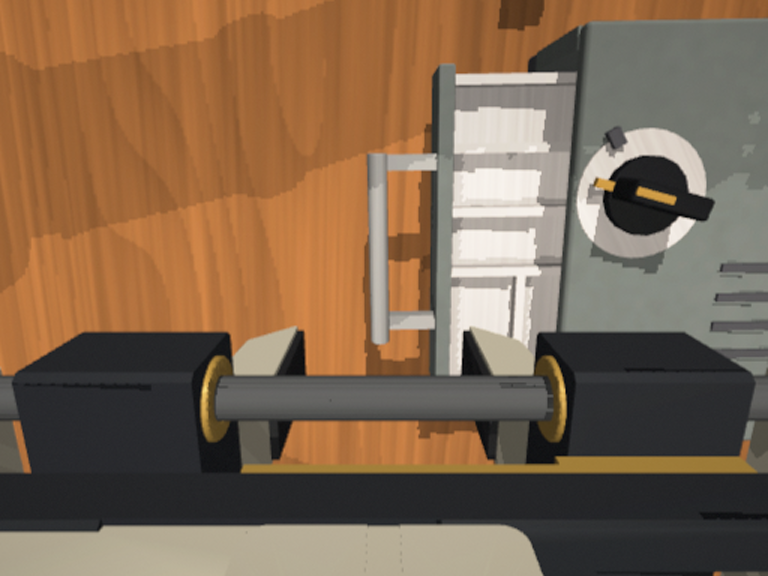

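The wrist picture shows the handle bar at px (252,165), the drawer's lanes and slot at (365,120-200), the dial at (437,130) with its pointer at (400,122) and the dark index mark at (410,92).

```bash
python3 -m handwheel '[[0.35,0,0.93,0,0,0],[0,0,0.93,0,0,0],[0,0,0.93,0,0,0],[0,0,0.93,0,0,0],[0,0,0.93,0,0,0],[0,0,0.93,0,0,0],[0,0,0.93,0,0,0],[0,0,0.93,0,0,0]]' 0.6
python3 -m handwheel '[[0,0,0,0,0,0],[0,0,0,0,0,0],[0,0,0,0,0,0],[0,0,0,0,0,0],[0,0,0,0,0,0],[0,0,0,0,0,0]]' 0 20
python3 -m handwheel '[[0,-0.5,0,0,0,0],[0,-0.6,0,0,0,0],[0,-0.6,0,0,0,0],[0,-0.6,0,0,0,0],[0,-0.6,0,0,0,0],[0,-0.6,0,0,0,0],[0,-0.6,0,0,0,0],[0,-0.6,0,0,0,0]]'
```

```text
clock: 10.1
position: [0.5354, 0.1064, 0.0772]
ee_rot: [2.176, 2.266, 0.0]
force: [-0.2, -0.1, -0.5]
width: 0.6
gripper_force: 0.0
clock: 10.6
position: [0.5359, 0.107, 0.0788]
ee_rot: [2.175, 2.266, 0.002]
force: [0.9, -0.2, 0.8]
width: 0.215
gripper_force: 0.0
clock: 11.27
position: [0.4415, 0.1017, 0.0786]
ee_rot: [2.175, 2.264, 0.0]
force: [3.1, -6.4, 6.6]
width: 0.119
gripper_force: 20.0
```

```bash
python3 -m handwheel '[[0,-0.3,0,0,0,0],[0,-0.3,0,0,0,0],[0,0,0,0,0,0]]'; python3 -m handwheel '[[0,-0.25,0,0,0,0],[0,0,0,0,0,0]]'
```

```text
clock: 11.52
position: [0.4347, 0.1017, 0.0793]
ee_rot: [2.173, 2.26, 0.013]
force: [20.2, -5.1, -12.5]
width: 0.12
gripper_force: 20.0
clock: 11.68
position: [0.4345, 0.1024, 0.0801]
ee_rot: [2.172, 2.256, 0.025]
force: [35.4, -3.8, -19.9]
width: 0.125
gripper_force: 20.1
```

```bash
python3 -m handwheel '[[0,0.5,0,0,0,0],[0,0,0,0,0,0],[0,0,0,0,0,0]]'; python3 -m handwheel '[[0,0,0,0,0,0],[0,0,0,0,0,0],[0,0,0,0,0,0],[0,0,0,0,0,0],[0,0,0,0,0,0]]' 0.5
python3 -m handwheel '[[0,0,-1,0,0,0],[0,0,-1,0,0,0],[0,0,-1,0,0,0],[0,0,-1,0,0,0],[0,0,-1,0,0,0],[0,0,-1,0,0,0],[0,0,-1,0,0,0],[0,0,-1,0,0,0]]'
python3 -m handwheel '[[-0.5,1,0,0,0,0],[-0.5,1,0,0,0,0],[-0.5,1,0,0,0,0],[-0.5,1,0,0,0,0],[-0.5,1,0,0,0,0],[0,0,0,0,0,0]]'
python3 - <<'E'
from h import *
o=observe();print(o["position"].round(4),o["force"].round(1))
G={n:cam(n) for n in("wrist","top","scene")};save(G["wrist"],"w2.png",s=1.5)
for l,z in(("handle",.086),("lane1",.06),("slot1",.06),("dial_grip",.129),("pointer",.117),("index",.108)):
    for n in G:
        for p in cand(l,G[n],n): print(l,n,p.round(1),onz(G[n],*p,z).round(4)[:2])
print(*yaws("cabinet",z=.108))
E
```

```text
clock: 11.93
position: [0.4371, 0.1025, 0.0798]
ee_rot: [2.174, 2.262, 0.006]
force: [1.0, -5.7, 20.2]
width: 0.124
gripper_force: 20.0
clock: 12.35
position: [0.434, 0.1027, 0.0778]
ee_rot: [-2.175, -2.267, 0.001]
force: [0.2, -0.3, 0.7]
width: 0.436
gripper_force: 0.0
clock: 13.02
position: [0.4339, 0.1028, 0.2387]
ee_rot: [-2.175, -2.267, 0.001]
force: [-0.8, 0.4, 0.8]
width: 0.497
gripper_force: 0.0
clock: 13.52
position: [0.5394, 0.0542, 0.2371]
ee_rot: [2.179, 2.262, 0.0]
force: [-0.9, -1.0, -0.1]
width: 0.502
gripper_force: 0.0
[0.5394 0.0542 0.2371] [-0.9 -1.  -0.1]
handle wrist [146.2 118.7] [0.437  0.1031]
handle top [219.4 235. ] [0.4371 0.1067]
handle scene [238.2 162. ] [0.4313 0.0974]
lane1 wrist [273.9  26. ] [0.5534 0.192 ]
lane1 wrist [275.8  72.4] [0.5575 0.1507]
lane1 top [223.2 200.2] [0.5505 0.1031]
lane1 top [209.9 199.9] [0.5497 0.1453]
lane1 top [195.5 199.5] [0.5492 0.1913]
lane1 scene [284.8 164.8] [0.5545 0.1999]
lane1 scene [274.7 177.6] [0.5607 0.1231]
lane1 scene [274.7 172.1] [0.5459 0.1473]
slot1 wrist [321.  168.9] [0.6105 0.0562]
slot1 wrist [226.5 172.6] [0.5108 0.0484]
slot1 wrist [276.7 172.3] [0.5639 0.0507]
slot1 scene [262.5 189.7] [0.5593 0.0502]
slot1 scene [248.9 183. ] [0.5045 0.0529]
slot1 scene [277.6 196.7] [0.617 0.049]
dial_grip wrist [434.3  69.3] [0.6762 0.1521]
dial_grip scene [326.2 136.6] [0.6355 0.3377]
dial_grip scene [308.4 170. ] [0.6702 0.1439]
pointer wrist [393.7  63.2] [0.6488 0.1568]
pointer scene [305.4 170.8] [0.6582 0.1484]
pointer scene [223.2 266.6] [ 0.6666 -0.3056]
pointer scene [285.  140.4] [0.5203 0.2538]
index top [208.8 154.6] [0.6848 0.1524]
index scene [309.2 176.1] [0.6763 0.1417]
(array([0.64 , 0.114]), array([0.421, 0.251]), 'yaw', np.float32(2.4), 'pca', np.float32(178.8), array([178, 174, 159]), 0.91)
```

View pics/w2.png

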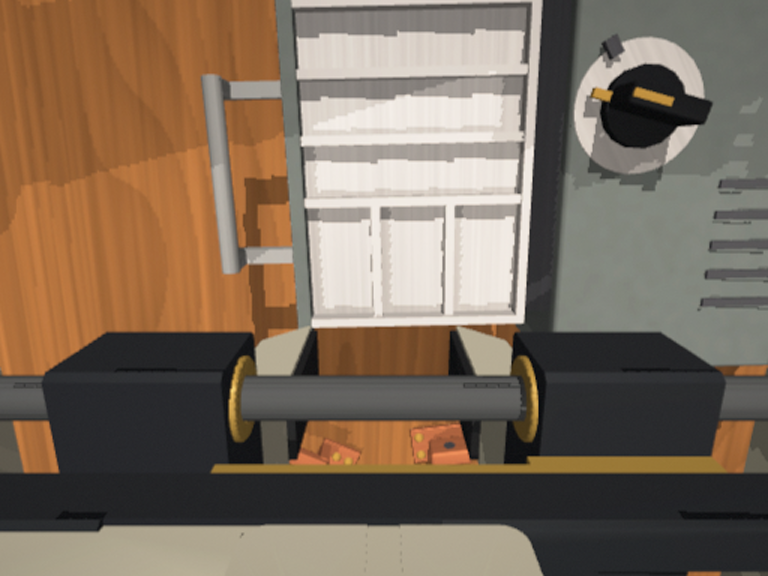

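Wrist picture: drawer fully out, compartments all visible (dividers at px y 74/141/203 of the 1.5x picture, slot dividers at x 376/447), handle at (220,170), dial at (640,105) with pointer (600,95), mark (612,47).

```bash
cat > fit.py <<'E'
from h import *
from scipy.optimize import least_squares
g=cam("wrist")
pts=[(-.160,-.105,.072,313,325),(-.010,-.105,.072,523,322),(-.16,-.018,.07,303,203),(-.016,-.018,.07,521,197),(-.16,.022,.07,301,141),(-.016,.022,.07,525,138),(-.16,.062,.07,297,74),(-.016,.062,.07,527,71),(-.113,-.021,.07,375,205),(-.113,-.099,.07,379,314),(-.063,-.021,.07,447,204),(-.063,-.099,.07,447,314),(-.208,.06,.086,211,75),(-.208,-.06,.086,231,272)]
def w(p,q):
    c,s=np.cos(p[2]),np.sin(p[2]); return [p[0]+c*q[0]-s*q[1],p[1]+s*q[0]+c*q[1],q[2]+p[3]]
f=lambda p:np.concatenate([proj(g,w(p,q))-np.array(q[3:])/1.5 for q in pts])
r=least_squares(f,[.64,.115,.04,0],loss="soft_l1");print(r.x.round(4),np.degrees(r.x[2]));print(f(r.x).reshape(-1,2).round(1).tolist())
for n,q in dict(handle=(-.208,0,.086),lane1=(-.088,.082,.06),lane2=(-.088,.042,.06),lane3=(-.088,.002,.06),slot1=(-.138,-.06,.06),slot2=(-.088,-.06,.06),slot3=(-.038,-.06,.06)).items(): print(n,np.round(w(r.x,q),4))
print("dial circle", [onz(g,u/1.5,v/1.5,z).round(4).tolist() for u,v,z in((640,105,.108),(600,94,.117),(612,47,.11),(670,101,.141),(635,92,.141))])
E
python3 fit.py; python3 - <<'E'
from h import *
for l in("strap1","lug1"):
    print(l); [print("  ",*m) for m in match(l)];[print("  ",*m) for m in yaws(l)]
E
```

```text
[ 0.6427  0.1182  0.0618 -0.0013] 3.5412687637678784
[[-0.8, 0.7], [-0.2, -0.0], [1.1, -0.2], [-0.7, 0.9], [-0.1, -0.4], [-1.1, -1.4], [-0.2, -0.0], [-0.1, -1.3], [-0.0, 0.5], [-0.9, 1.2], [1.7, 0.2], [0.5, 0.3], [0.6, 0.2], [0.8, -0.8]]
handle [0.4351 0.1054 0.0847]
lane1 [0.5498 0.1946 0.0587]
lane2 [0.5523 0.1547 0.0587]
lane3 [0.5548 0.1148 0.0587]
slot1 [0.5087 0.0498 0.0587]
slot2 [0.5586 0.0529 0.0587]
slot3 [0.6085 0.056  0.0587]
dial circle [[0.6778, 0.1569, 0.108], [0.6507, 0.1606, 0.117], [0.6563, 0.1854, 0.11], [0.6758, 0.1559, 0.141], [0.6578, 0.1594, 0.141]]
strap1
   [ 0.757  -0.4029 -0.0036] [np.float64(3.1), np.float64(2.3)] [374.9 152.8]
   [ 0.4686 -0.3365 -0.0018] [np.float64(0.6), np.float64(0.6)] [355.7 233. ]
   [ 0.475  -0.233   0.0029] [np.float64(0.8), np.float64(0.8)] [324.5 229.5]
   [ 0.75  -0.397] [0.025 0.128] yaw 167.0 pca 167.0 [247 242 223] 0.8
   [ 0.472 -0.338] [0.026 0.125] yaw 178.9 pca 177.7 [180 113  75] 0.71
   [ 0.479 -0.231] [0.122 0.027] yaw 5.4 pca 7.9 [197 124  82] 0.62
   [ 0.31  -0.352] [0.13  0.026] yaw 86.5 pca 86.1 [216  83  61] 0.56
lug1
   [ 0.6117 -0.3417 -0.0159] [np.float64(1.4), np.float64(1.1)] [356.3 192.9]
   [ 0.6009 -0.2439  0.0037] [np.float64(1.3), np.float64(1.1)] [328.9 193.6]
   [ 0.6143 -0.1338  0.0028] [np.float64(0.2), np.float64(0.2)] [295.3 187.5]
   [ 0.604 -0.132] [0.064 0.033] yaw 9.9 pca 10.5 [223 143  94] 0.71
   [ 0.612 -0.337] [0.062 0.029] yaw 3.2 pca 2.7 [198 126  83] 0.7
   [ 0.606 -0.239] [0.033 0.069] yaw 136.6 pca 134.1 [206 131  85] 0.53
```

```bash
python3 -m handwheel '[[-1,0.25,0,0,0,0],[-1,0.25,0,0,0,0],[-1,0.25,0,0,0,0],[-1,0.25,0,0,0,0],[-1,0.25,0,0,0,0],[-1,0.25,0,0,0,0],[-1,0.25,0,0,0,0],[-1,0.25,0,0,0,0]]'
python3 -m handwheel '[[-1,0.25,0,0,0,0],[-1,0.25,0,0,0,0],[-1,0.25,0,0,0,0],[-1,0.25,0,0,0,0],[-1,0.25,0,0,0,0],[-1,0.25,0,0,0,0],[-1,0.25,0,0,0,0],[-1,0.25,0,0,0,0]]'
python3 -m handwheel '[[0,0,0,0,0,-1],[0,0,0,0,0,-1],[0,0,0,0,0,-1],[0,0,0,0,0,-1],[0,0,0,0,0,-1],[0,0,0,0,0,-1],[0,0,0,0,0,-1],[0,0,0,0,0,-1]]'
python3 -m handwheel '[[0,0,0,0,0,-1],[0,0,0,0,0,-1],[0,0,0,0,0,-1],[0,0,0,0,0,0],[0,0,0,0,0,0]]'
cat >> h.py <<'E'
def pose():
    o=observe(); M=R.from_rotvec(o["ee_rot"]).as_matrix(); return o["position"],np.degrees(np.arctan2(M[1,0],M[0,0])),M
def look(l,near=None):
    g=cam("wrist"); p,psi,M=pose(); print("tcp",p.round(4),"psi",psi.round(1),"tilt",M[2].round(3))
    for q in cand(l,g,"wrist"): print(l,"pt",q.round(0),onz(g,*q,0).round(4)[:2])
    for m in yaws(l,"wrist",z=.005): print("  seg",*m)
    return g
def go(x,y,z,psi=None):
    "remaining shift in row units (tool axes now) and turn in units"
    p,a,M=pose(); d=M.T@(np.array([x,y,z])-p)/.02
    t=None if psi is None else round((-(psi-a)+180)%360-180,1)
    print("GO units",d.round(2),"turn deg",t,"units",None if t is None else round(t/4,2))
E
python3 - <<'E'
from h import *
g=look("lug1");save(g,"w3.png",s=1.5)
E
```

```text
clock: 16.28
position: [0.5832, -0.1023, 0.2379]
ee_rot: [2.175, 2.267, -0.0]
force: [-0.6, 1.2, -0.4]
width: 0.501
gripper_force: 0.0
clock: 16.95
position: [0.6297, -0.2606, 0.2378]
ee_rot: [-2.175, -2.267, 0.0]
force: [0.7, 0.0, -0.6]
width: 0.499
gripper_force: 0.0
clock: 17.62
position: [0.6295, -0.2596, 0.2377]
ee_rot: [-1.461, -2.781, 0.0]
force: [-0.2, -0.1, 0.0]
width: 0.499
gripper_force: 0.0
clock: 18.03
position: [0.6295, -0.2596, 0.2377]
ee_rot: [-1.171, -2.915, -0.0]
force: [0.3, -0.4, -0.1]
width: 0.504
gripper_force: 0.0
tcp [ 0.6295 -0.2596  0.2378] psi 136.2 tilt [ 0.  0. -1.]
lug1 pt [323.  70.] [ 0.6102 -0.1321]
lug1 pt [254. 135.] [ 0.6088 -0.2406]
lug1 pt [206. 191.] [ 0.6175 -0.3337]
  seg [ 0.618 -0.337] [0.066 0.035] yaw 5.6 pca 6.2 [207 126  78] 0.95
  seg [ 0.607 -0.133] [0.067 0.035] yaw 10.4 pca 9.6 [197 120  74] 0.77
  seg [ 0.61  -0.239] [0.034 0.067] yaw 133.7 pca 132.9 [205 124  77] 0.59
```

View pics/w3.png

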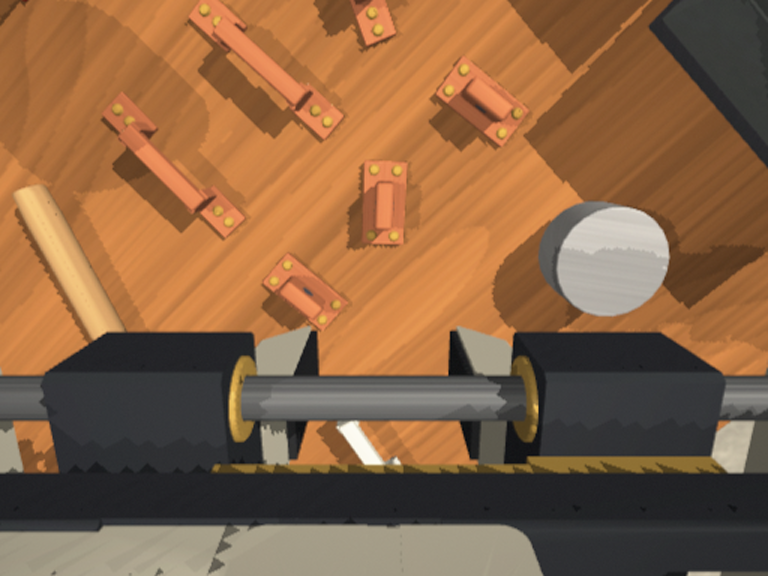

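The picture shows all fittings upright: lug2 straight ahead at (384,203), lug1 (480,100), lug3 (305,292), straps at (265,65), (175,170), (370,10), block at (605,260).

```bash
python3 - <<'E'
from h import *
go(.609,-.240,.013,133)
E
```

```text
GO units [ 1.42 -0.   11.25] turn deg 3.3 units 0.82
```

```bash
python3 -m handwheel '[[0.7,0,1,0,0,0.82],[0.7,0,1,0,0,0],[0,0,1,0,0,0],[0,0,1,0,0,0],[0,0,1,0,0,0],[0,0,1,0,0,0],[0,0,1,0,0,0],[0,0,1,0,0,0]]'
python3 -m handwheel '[[0,0,1,0,0,0],[0,0,1,0,0,0],[0,0,0.6,0,0,0],[0,0,0.6,0,0,0],[0,0,0,0,0,0]]'
python3 -m handwheel '[[0,0,0,0,0,0],[0,0,0,0,0,0],[0,0,0,0,0,0],[0,0,0,0,0,0],[0,0,0,0,0,0],[0,0,0,0,0,0],[0,0,0,0,0,0]]' 0 20
python3 -m handwheel '[[0,0,-0.5,0,0,0],[0,0,-0.5,0,0,0],[0,0,-1,0,0,0],[0,0,-1,0,0,0],[0,0,-1,0,0,0],[0,0,-1,0,0,0],[0,0,-1,0,0,0],[0,0,-1,0,0,0]]'
python3 - <<'E'
from h import *
go(.5586,.0529,.150,93.5)
print(find_in("lug1","wrist"))
E
```

```text
clock: 18.9
position: [0.6099, -0.2397, 0.0771]
ee_rot: [1.252, 2.881, -0.0]
force: [0.8, 0.3, 0.4]
width: 0.499
gripper_force: 0.0
clock: 19.32
position: [0.6086, -0.2394, 0.0118]
ee_rot: [-1.25, -2.879, 0.001]
force: [0.0, -0.3, -0.2]
width: 0.497
gripper_force: 0.0
clock: 19.9
position: [0.6101, -0.2398, 0.0146]
ee_rot: [1.251, 2.881, -0.0]
force: [-1.2, -0.5, 5.1]
width: 0.151
gripper_force: 20.0
clock: 20.57
position: [0.6098, -0.2393, 0.156]
ee_rot: [1.25, 2.882, 0.0]
force: [0.5, 0.7, -2.1]
width: 0.149
gripper_force: 20.0
GO units [12.42  8.11  0.3 ] turn deg 39.6 units 9.9
[{'rect': [0.396, 0.5036, 0.1053, 0.1344], 'score': 0.87}, {'rect': [0.5005, 0.3482, 0.0615, 0.163], 'score': 0.75}, {'rect': [0.6326, 0.1785, 0.1234, 0.1664], 'score': 0.74}]
```

```bash
python3 -m handwheel '[[0.98,0.91,0,0,0,0],[0.98,0.91,0,0,0,0],[0.98,0.91,0,0,0,0],[0.98,0.91,0,0,0,0],[0.98,0.91,0,0,0,0],[0.98,0.91,0,0,0,0],[0.98,0.91,0,0,0,0],[0.98,0.91,0,0,0,0]]'
python3 -m handwheel '[[0.98,0.91,0,0,0,0.9],[0.98,0.91,0,0,0,1],[0.98,0.91,0,0,0,1],[0,0,0,0,0,1],[0,0,0,0,0,1],[0,0,0,0,0,1],[0,0,0,0,0,1],[0,0,0,0,0,1]]'
python3 -m handwheel '[[0,0,0,0,0,1],[0,0,0,0,0,1],[0,0,0,0,0,0],[0,0,0,0,0,0]]'
python3 - <<'E'
from h import *
g=cam("wrist");save(g,"w4.png",s=1.5)
for l in("slot1","lane1"):
    for p in cand(l,g,"wrist"): print(l,p.round(1),onz(g,*p,.06).round(4)[:2])
go(.6085,.056,.075,93.5)
E
```

```text
clock: 21.28
position: [0.6089, -0.0243, 0.1546]
ee_rot: [1.25, 2.881, 0.0]
force: [0.3, 0.3, -1.1]
width: 0.152
gripper_force: 20.0
clock: 21.95
position: [0.6139, 0.0547, 0.1545]
ee_rot: [1.991, 2.43, 0.001]
force: [-0.2, -0.1, -1.3]
width: 0.155
gripper_force: 20.0
clock: 22.28
position: [0.614, 0.0546, 0.1544]
ee_rot: [2.15, 2.29, 0.0]
force: [0.9, -0.7, -1.8]
width: 0.15
gripper_force: 20.0
slot1 [188.5 186.5] [0.5616 0.0534]
slot1 [130.4 188.9] [0.5147 0.0485]
lane1 [180.  112.7] [0.5545 0.1112]
lane1 [176.8  56.2] [0.5521 0.1512]
GO units [ 0.1  -0.27  3.95] turn deg 0.1 units 0.02
```

View pics/w4.png

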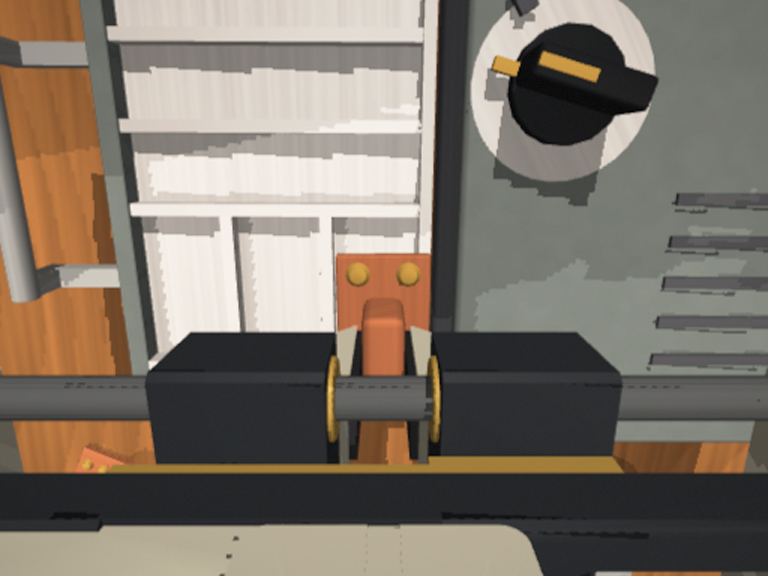

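The picture shows the held lug level over slot3 (px 384,290), the dividers and the empty compartments to its left, and the dial above right.

```bash
sed -e 's/^pts=.*/pts=[(-.16,-.018,.07,133,209),(-.016,-.018,.07,417,209),(-.16,.022,.07,122,126),(-.016,.022,.07,420,126),(-.16,.062,.07,108,34),(-.016,.062,.07,423,34),(-.113,-.021,.07,226,217),(-.063,-.021,.07,326,217)]/' -e '/dial circle/d' fit.py > fit2.py; python3 fit2.py
```

```text
[ 0.6457  0.1153  0.0633 -0.0028] 3.6273444030503157
[[-0.6, 0.3], [1.3, 0.3], [-0.7, -0.0], [0.4, -0.0], [0.5, 0.4], [-0.5, 0.5], [0.2, -1.0], [-0.3, -1.0]]
handle [0.4381 0.1022 0.0832]
lane1 [0.5527 0.1916 0.0572]
lane2 [0.5552 0.1517 0.0572]
lane3 [0.5578 0.1118 0.0572]
slot1 [0.5118 0.0467 0.0572]
slot2 [0.5617 0.0499 0.0572]
slot3 [0.6116 0.053  0.0572]
```

```bash
python3 - <<'E'
from h import *
g=cam("wrist"); p,psi,M=pose()
for u,v in((338,254),(431,254)): print((M.T@(onz(g,u/1.5,v/1.5,p[2]-.008)-p)).round(4))
go(.611,.0545,.0745,93.5)
E
```

```text
[ 0.0347 -0.0144  0.008 ]
[0.0347 0.0181 0.008 ]
GO units [ 0.02 -0.15  3.97] turn deg 0.0 units 0.0
```

```bash
python3 -m handwheel '[[-0.05,-0.2,0.8,0,0,0],[0,0,0.8,0,0,0],[0,0,0.8,0,0,0],[0,0,0.8,0,0,0],[0,0,0.4,0,0,0],[0,0,0.3,0,0,0],[0,0,0,0,0,0]]'
```

```text
clock: 23.12
position: [0.61, 0.0531, 0.0754]
ee_rot: [-2.152, -2.288, 0.001]
force: [-0.8, 0.2, -0.7]
width: 0.152
gripper_force: 20.0
```

```bash
python3 -m handwheel '[[0,0,0.1,0,0,0],[0,0,0,0,0,0]]'; python3 -m handwheel '[[0,0,0,0,0,0],[0,0,0,0,0,0],[0,0,0,0,0,0]]' 0.26
python3 -m handwheel '[[0,0,-0.5,0,0,0],[0,0,-1,0,0,0],[0,0,-1,0,0,0],[0,0,-1,0,0,0],[0,0,-1,0,0,0],[0,0,-1,0,0,0],[0,0,-1,0,0,0],[-1,0,-1,0,0,0]]'
python3 - <<'E'
from h import *
go(.61-.014,-.1325-.06,.237,90)
print(trace("lug1","top") and yaws("lug1")); print(yaws("strap1"))
E
```

```text
clock: 23.28
position: [0.6106, 0.0533, 0.0745]
ee_rot: [2.152, 2.288, 0.001]
force: [-0.1, -0.4, -0.9]
width: 0.15
gripper_force: 20.0
clock: 23.53
position: [0.6104, 0.0531, 0.0744]
ee_rot: [2.152, 2.287, 0.001]
force: [0.9, 0.1, 0.4]
width: 0.255
gripper_force: 0.0
clock: 24.2
position: [0.6107, 0.038, 0.2264]
ee_rot: [-2.145, -2.293, -0.005]
force: [0.4, 1.3, -0.2]
width: 0.258
gripper_force: 0.0
GO units [-11.45  -1.5   -0.57] turn deg 3.8 units 0.95
[]
[(array([ 0.752, -0.397]), array([0.027, 0.127]), 'yaw', np.float32(167.0), 'pca', np.float32(167.4), array([247, 241, 222]), 0.78), (array([ 0.474, -0.338]), array([0.026, 0.128]), 'yaw', np.float32(178.9), 'pca', np.float32(178.2), array([206, 131,  87]), 0.55)]
```

```bash
python3 -m handwheel '[[-0.97,-0.34,0,0,0,0],[-0.97,-0.34,0,0,0,0],[-0.97,-0.34,0,0,0,0],[-0.97,-0.34,0,0,0,0],[-0.97,-0.34,0,0,0,0],[-0.97,-0.34,0,0,0,0],[-0.97,-0.34,0,0,0,0],[-0.97,-0.34,0,0,0,1]]' 0.5
python3 -m handwheel '[[0,0,0,0,0,1],[0,0,0,0,0,1],[0,0,0,0,0,1],[0,0,0,0,0,1],[0,0,0,0,0,1],[0,0,0,0,0,1],[0,0,0,0,0,1],[0,0,0,0,0,1]]'
python3 -m handwheel '[[0,0,0,0,0,1],[0,0,0,0,0,1],[0,0,0,0,0,1],[0,0,0,0,0,1],[0,0,0,0,0,1],[0,0,0,0,0,1],[0,0,0,0,0,1],[0,0,0,0,0,1]]'
python3 -m handwheel '[[0,0,0,0,0,1],[0,0,0,0,0,1],[0,0,0,0,0,1],[0,0,0,0,0,1],[0,0,0,0,0,0],[0,0,0,0,0,0]]'
python3 - <<'E'
from h import *
g=look("lug1");look("strap1");save(g,"w5.png",s=1.5)
E
```

```text
clock: 25.12
position: [0.5655, -0.1251, 0.2229]
ee_rot: [-2.227, -2.213, 0.001]
force: [-0.6, -0.3, 0.0]
width: 0.5
gripper_force: 0.0
clock: 25.78
position: [0.5658, -0.124, 0.2229]
ee_rot: [-2.755, -1.507, 0.002]
force: [-0.1, -0.6, -0.0]
width: 0.501
gripper_force: 0.0
clock: 26.45
position: [0.5658, -0.124, 0.2229]
ee_rot: [-3.064, -0.689, 0.003]
force: [-0.6, 0.2, 0.5]
width: 0.503
gripper_force: 0.0
clock: 26.95
position: [0.566, -0.1243, 0.2232]
ee_rot: [-3.13, -0.265, 0.002]
force: [-0.2, 0.1, -0.1]
width: 0.499
gripper_force: 0.0
tcp [ 0.5661 -0.1244  0.2233] psi 9.7 tilt [-0.001 -0.001 -1.   ]
lug1 pt [80. 93.] [0.6101 0.0837]
lug1 pt [441. 147.] [ 0.6205 -0.3372]
lug1 pt [272. 126.] [ 0.6103 -0.1364]
  seg [ 0.62 -0.34] [0.067 0.042] yaw 4.4 pca 6.1 [194 117  72] 0.77
  seg [ 0.608 -0.133] [0.065 0.033] yaw 9.7 pca 9.4 [201 121  75] 0.7
  seg [0.608 0.084] [0.041 0.08 ] yaw 93.5 pca 93.8 [190 116  74] 0.62
tcp [ 0.5664 -0.125   0.2238] psi 9.5 tilt [-0. -0. -1.]
strap1 pt [247. 238.] [ 0.4667 -0.1309]
  seg [ 0.523 -0.229] [0.042 0.025] yaw 6.1 pca 10.3 [192 117  71] 0.98
  seg [ 0.464 -0.137] [0.027 0.13 ] yaw 162.3 pca 162.4 [197 119  73] 0.71
  seg [ 0.707 -0.377] [0.042 0.021] yaw 21.2 pca 11.8 [227 214 188] 0.62
  seg [ 0.537 -0.338] [0.016 0.027] yaw 99.6 pca 95.3 [210 129  77] 0.59
```

```bash
python3 - <<'E'
from h import *
go(.609,-.134,.0135,9.7)
E
```

```text
GO units [ 2.03  0.79 10.52] turn deg -0.2 units -0.05
```

```bash
python3 -m handwheel '[[1,0.4,1,0,0,0],[1,0.4,1,0,0,0],[0,0,1,0,0,0],[0,0,1,0,0,0],[0,0,1,0,0,0],[0,0,1,0,0,0],[0,0,1,0,0,0],[0,0,1,0,0,0]]'
python3 -m handwheel '[[0,0,1,0,0,0],[0,0,0.7,0,0,0],[0,0,0.5,0,0,0],[0,0,0.3,0,0,0],[0,0,0,0,0,0]]'
python3 -m handwheel '[[0,0,0,0,0,0],[0,0,0,0,0,0],[0,0,0,0,0,0],[0,0,0,0,0,0],[0,0,0,0,0,0],[0,0,0,0,0,0],[0,0,0,0,0,0]]' 0 20
python3 -m handwheel '[[0,0,-0.5,0,0,0],[0,0,-0.5,0,0,0],[0,0,-1,0,0,0],[0,0,-1,0,0,0],[0,0,-1,0,0,0],[0,0,-1,0,0,0],[0,0,-1,0,0,0],[0,0,-1,0,0,0]]'
python3 - <<'E'
from h import *
go(.560,.051,.156,93.5)
E
```

```text
clock: 28.02
position: [0.6086, -0.1343, 0.063]
ee_rot: [-3.131, -0.26, -0.0]
force: [-0.7, 0.8, -0.3]
width: 0.497
gripper_force: 0.0
clock: 28.43
position: [0.6079, -0.1342, 0.0129]
ee_rot: [-3.13, -0.26, 0.002]
force: [0.6, -0.2, -0.4]
width: 0.503
gripper_force: 0.0
clock: 29.02
position: [0.6088, -0.1341, 0.0144]
ee_rot: [3.131, 0.26, 0.001]
force: [-1.5, 0.8, 5.2]
width: 0.153
gripper_force: 20.0
clock: 29.68
position: [0.6084, -0.1344, 0.156]
ee_rot: [3.131, 0.26, 0.001]
force: [0.4, 0.2, -1.3]
width: 0.148
gripper_force: 20.0
GO units [-0.86 -9.54 -0.01] turn deg -84.0 units -21.0
```

```bash
python3 -m handwheel '[[-0.09,-0.95,0,0,0,0],[-0.09,-0.95,0,0,0,0],[-0.09,-0.95,0,0,0,0],[-0.09,-0.95,0,0,0,0],[-0.09,-0.95,0,0,0,0],[-0.09,-0.95,0,0,0,0],[-0.09,-0.95,0,0,0,0],[-0.09,-0.95,0,0,0,0]]'
python3 -m handwheel '[[-0.09,-0.95,0,0,0,0],[-0.09,-0.95,0,0,0,-1],[0,0,0,0,0,-1],[0,0,0,0,0,-1],[0,0,0,0,0,-1],[0,0,0,0,0,-1],[0,0,0,0,0,-1],[0,0,0,0,0,-1]]'
python3 -m handwheel '[[0,0,0,0,0,-1],[0,0,0,0,0,-1],[0,0,0,0,0,-1],[0,0,0,0,0,-1],[0,0,0,0,0,-1],[0,0,0,0,0,-1],[0,0,0,0,0,-1],[0,0,0,0,0,-1]]'
python3 -m handwheel '[[0,0,0,0,0,-1],[0,0,0,0,0,-1],[0,0,0,0,0,-1],[0,0,0,0,0,-1],[0,0,0,0,0,-1],[0,0,0,0,0,-1],[0,0,0,0,0,0],[0,0,0,0,0,0]]'
python3 - <<'E'
from h import *
g=cam("wrist");save(g,"w6.png",s=1.5)
go(.560,.051,.0735,93.5)
E
```

```text
clock: 30.35
position: [0.5689, 0.014, 0.1549]
ee_rot: [3.131, 0.26, 0.001]
force: [0.1, 0.2, -0.7]
width: 0.148
gripper_force: 20.0
clock: 31.02
position: [0.5595, 0.05, 0.1549]
ee_rot: [2.973, 1.014, 0.001]
force: [-0.0, 0.3, -1.2]
width: 0.152
gripper_force: 20.0
clock: 31.68
position: [0.5595, 0.0499, 0.1548]
ee_rot: [2.578, 1.794, 0.0]
force: [-0.5, -0.4, -1.8]
width: 0.154
gripper_force: 20.0
clock: 32.35
position: [0.5595, 0.0499, 0.1545]
ee_rot: [2.155, 2.285, 0.0]
force: [-0.6, 0.7, -1.1]
width: 0.15
gripper_force: 20.0
GO units [0.05 0.02 4.05] turn deg -0.2 units -0.05
```

View pics/w6.png

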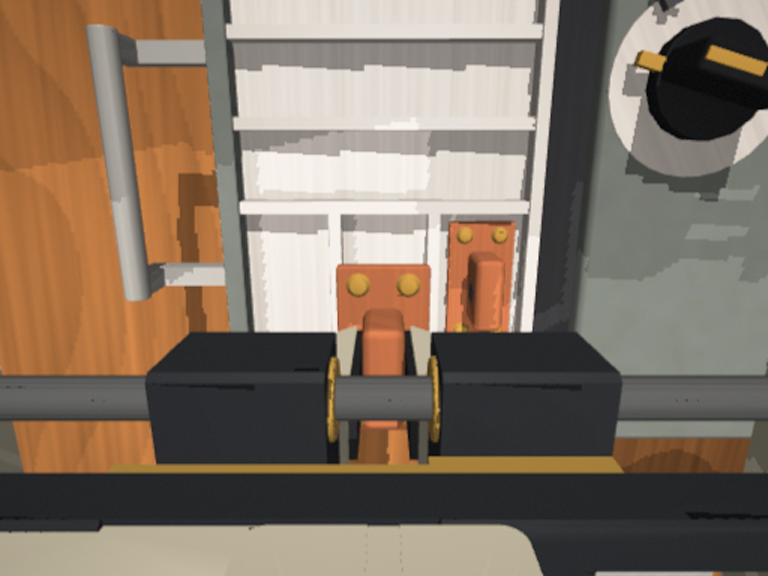

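Lug2 lies flat in slot3 (px 480,275), and the held lug hangs over slot2 (384,300), square with the dividers.

```bash
python3 -m handwheel '[[0.12,0.02,0.8,0,0,0],[0,0,0.8,0,0,0],[0,0,0.8,0,0,0],[0,0,0.8,0,0,0],[0,0,0.5,0,0,0],[0,0,0.35,0,0,0],[0,0,0,0,0,0],[0,0,0,0,0,0]]'
python3 -m handwheel '[[0,0,0,0,0,0],[0,0,0,0,0,0],[0,0,0,0,0,0]]' 0.28
python3 -m handwheel '[[0,0,-0.5,0,0,0],[0,0,-1,0,0,0],[0,0,-1,0,0,0],[0,0,-1,0,0,0],[0,0,-1,0,0,0],[0,0,-1,0,0,0],[0,0,-1,0,0,0],[0,0,-1,0,0,0]]'
python3 - <<'E'
from h import *
go(.565,-.335,.225,4)
E
```

```text
clock: 33.07
position: [0.56, 0.0527, 0.0732]
ee_rot: [2.153, 2.287, 0.0]
force: [0.1, 0.2, -1.4]
width: 0.152
gripper_force: 20.0
clock: 33.32
position: [0.56, 0.0526, 0.0733]
ee_rot: [2.153, 2.287, 0.001]
force: [0.4, 0.7, 0.1]
width: 0.271
gripper_force: 0.0
clock: 33.98
position: [0.5595, 0.0527, 0.2249]
ee_rot: [2.152, 2.288, 0.001]
force: [-0.4, -0.4, -0.7]
width: 0.279
gripper_force: 0.0
GO units [-1.937e+01 -9.100e-01 -1.000e-02] turn deg 89.5 units 22.38
```

```bash
python3 -m handwheel '[[-1,-0.05,0,0,0,0],[-1,-0.05,0,0,0,0],[-1,-0.05,0,0,0,0],[-1,-0.05,0,0,0,0],[-1,-0.05,0,0,0,0],[-1,-0.05,0,0,0,0],[-1,-0.05,0,0,0,0],[-1,-0.05,0,0,0,0]]' 0.5
python3 -m handwheel '[[-1,-0.05,0,0,0,0],[-1,-0.05,0,0,0,0],[-1,-0.05,0,0,0,0],[-1,-0.05,0,0,0,0],[-1,-0.05,0,0,0,0],[-1,-0.05,0,0,0,0],[-1,-0.05,0,0,0,0],[-1,-0.05,0,0,0,0]]'
python3 -m handwheel '[[-1,-0.05,0,0,0,0],[-1,-0.05,0,0,0,0],[-1,-0.05,0,0,0,1],[0,0,0,0,0,1],[0,0,0,0,0,1],[0,0,0,0,0,1],[0,0,0,0,0,1],[0,0,0,0,0,1]]'
python3 -m handwheel '[[0,0,0,0,0,1],[0,0,0,0,0,1],[0,0,0,0,0,1],[0,0,0,0,0,1],[0,0,0,0,0,1],[0,0,0,0,0,1],[0,0,0,0,0,1],[0,0,0,0,0,1]]'
python3 -m handwheel '[[0,0,0,0,0,1],[0,0,0,0,0,1],[0,0,0,0,0,1],[0,0,0,0,0,1],[0,0,0,0,0,1],[0,0,0,0,0,1],[0,0,0,0,0,1],[0,0,0,0,0,1]]'
python3 -m handwheel '[[0,0,0,0,0,0],[0,0,0,0,0,0]]'
python3 - <<'E'
from h import *
look("lug1");go(.619,-.337,.0135,4.5); print(pose()[1])
E
```

```text
clock: 34.65
position: [0.5613, -0.1084, 0.2239]
ee_rot: [2.152, 2.288, 0.001]
force: [0.6, -0.7, 0.7]
width: 0.503
gripper_force: 0.0
clock: 35.32
position: [0.5631, -0.2687, 0.224]
ee_rot: [2.153, 2.288, 0.001]
force: [0.2, -0.2, 0.0]
width: 0.503
gripper_force: 0.0
clock: 35.98
position: [0.5638, -0.3277, 0.2239]
ee_rot: [2.584, 1.786, 0.001]
force: [-0.5, 0.7, -1.1]
width: 0.496
gripper_force: 0.0
clock: 36.65
position: [0.5639, -0.3276, 0.2239]
ee_rot: [-2.977, -1.005, -0.001]
force: [-0.2, -0.1, -0.3]
width: 0.501
gripper_force: 0.0
clock: 37.32
position: [0.5639, -0.3275, 0.2239]
ee_rot: [-3.138, -0.145, -0.001]
force: [-0.1, -0.3, -0.3]
width: 0.503
gripper_force: 0.0
clock: 37.48
position: [0.564, -0.3276, 0.2237]
ee_rot: [3.138, 0.154, 0.001]
force: [-0.0, -0.1, 0.4]
width: 0.499
gripper_force: 0.0
tcp [ 0.5639 -0.3277  0.2235] psi 5.6 tilt [ 0.  0. -1.]
lug1 pt [229. 232.] [ 0.4706 -0.3035]
lug1 pt [269. 114.] [ 0.6207 -0.3383]
  seg [ 0.619 -0.339] [0.067 0.036] yaw 5.5 pca 4.0 [212 131  81] 0.97
GO units [ 2.7   0.73 10.48] turn deg 1.1 units 0.28
5.568713477203464
```

```bash
python3 -m handwheel '[[1,0.4,1,0,0,0.15],[1,0.4,1,0,0,0],[0.75,0,1,0,0,0],[0,0,1,0,0,0],[0,0,1,0,0,0],[0,0,1,0,0,0],[0,0,1,0,0,0],[0,0,1,0,0,0]]'
python3 -m handwheel '[[0,0,1,0,0,0],[0,0,0.7,0,0,0],[0,0,0.5,0,0,0],[0,0,0.3,0,0,0],[0,0,0,0,0,0]]'
python3 -m handwheel '[[0,0,0,0,0,0],[0,0,0,0,0,0],[0,0,0,0,0,0],[0,0,0,0,0,0],[0,0,0,0,0,0],[0,0,0,0,0,0],[0,0,0,0,0,0]]' 0 20
python3 -m handwheel '[[0,0,-0.5,0,0,0],[0,0,-0.5,0,0,0],[0,0,-1,0,0,0],[0,0,-1,0,0,0],[0,0,-1,0,0,0],[0,0,-1,0,0,0],[0,0,-1,0,0,0],[0,0,-1,0,0,0]]'
python3 - <<'E'
from h import *
go(.510,.049,.156,93.5)
E
```

```text
clock: 38.35
position: [0.6201, -0.3389, 0.0619]
ee_rot: [-3.138, -0.135, -0.0]
force: [0.4, 0.9, -0.2]
width: 0.5
gripper_force: 0.0
clock: 38.77
position: [0.6195, -0.3387, 0.0118]
ee_rot: [-3.138, -0.134, 0.002]
force: [-0.4, 0.3, -0.2]
width: 0.499
gripper_force: 0.0
clock: 39.35
position: [0.6203, -0.339, 0.0134]
ee_rot: [3.138, 0.134, 0.001]
force: [-1.1, -0.3, 3.6]
width: 0.148
gripper_force: 20.0
clock: 40.02
position: [0.6201, -0.3389, 0.1551]
ee_rot: [3.138, 0.134, 0.001]
force: [0.5, -1.0, -1.8]
width: 0.151
gripper_force: 20.0
GO units [ -3.83 -19.79  -0.06] turn deg -88.6 units -22.15
```

```bash
python3 -m handwheel '[[-0.19,-0.99,0,0,0,0],[-0.19,-0.99,0,0,0,0],[-0.19,-0.99,0,0,0,0],[-0.19,-0.99,0,0,0,0],[-0.19,-0.99,0,0,0,0],[-0.19,-0.99,0,0,0,0],[-0.19,-0.99,0,0,0,0],[-0.19,-0.99,0,0,0,0]]'
python3 -m handwheel '[[-0.19,-0.99,0,0,0,0],[-0.19,-0.99,0,0,0,0],[-0.19,-0.99,0,0,0,0],[-0.19,-0.99,0,0,0,0],[-0.19,-0.99,0,0,0,0],[-0.19,-0.99,0,0,0,0],[-0.19,-0.99,0,0,0,0],[-0.19,-0.99,0,0,0,0]]'
python3 -m handwheel '[[-0.19,-0.99,0,0,0,0],[-0.19,-0.99,0,0,0,0],[-0.19,-0.99,0,0,0,0],[-0.19,-0.99,0,0,0,-1],[0,0,0,0,0,-1],[0,0,0,0,0,-1],[0,0,0,0,0,-1],[0,0,0,0,0,-1]]'
python3 -m handwheel '[[0,0,0,0,0,-1],[0,0,0,0,0,-1],[0,0,0,0,0,-1],[0,0,0,0,0,-1],[0,0,0,0,0,-1],[0,0,0,0,0,-1],[0,0,0,0,0,-1],[0,0,0,0,0,-1]]'
python3 -m handwheel '[[0,0,0,0,0,-1],[0,0,0,0,0,-1],[0,0,0,0,0,-1],[0,0,0,0,0,-1],[0,0,0,0,0,-1],[0,0,0,0,0,-1],[0,0,0,0,0,-1],[0,0,0,0,0,-1]]'
python3 -m handwheel '[[0,0,0,0,0,-1],[0,0,0,0,0,-0.15],[0,0,0,0,0,0],[0,0,0,0,0,0]]'
python3 - <<'E'
from h import *
g=cam("wrist");save(g,"w7.png",s=1.5)
go(.510,.049,.0735,93.5)
for p in cand("lug1",g,"wrist"): print(p*1.5)
E
```

```text
clock: 40.68
position: [0.5761, -0.1828, 0.1541]
ee_rot: [3.138, 0.134, 0.002]
force: [0.3, -0.0, -0.5]
width: 0.149
gripper_force: 20.0
clock: 41.35
position: [0.5324, -0.0275, 0.154]
ee_rot: [3.138, 0.134, 0.002]
force: [0.0, 0.3, -0.4]
width: 0.154
gripper_force: 20.0
clock: 42.02
position: [0.5107, 0.0497, 0.1536]
ee_rot: [3.065, 0.689, 0.001]
force: [-0.1, 0.2, -1.5]
width: 0.151
gripper_force: 20.0
clock: 42.68
position: [0.5107, 0.0494, 0.1536]
ee_rot: [2.756, 1.506, 0.001]
force: [0.4, -0.1, -0.5]
width: 0.15
gripper_force: 20.0
clock: 43.35
position: [0.5108, 0.0494, 0.1536]
ee_rot: [2.234, 2.207, 0.001]
force: [-0.5, -0.2, -1.3]
width: 0.148
gripper_force: 20.0
clock: 43.68
position: [0.5107, 0.0493, 0.1532]
ee_rot: [2.154, 2.287, 0.0]
force: [0.2, 0.1, -0.9]
width: 0.15
gripper_force: 20.0
GO units [-0.01 -0.04  3.98] turn deg -0.1 units -0.02
[475.0848 288.576 ]
[384.    349.344]
[569.7024 283.3344]
```

View pics/w7.png

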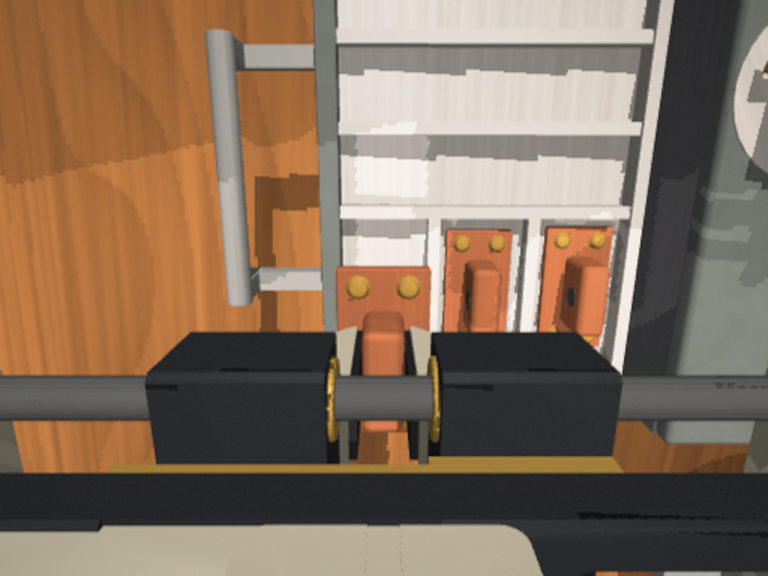

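Both lugs lie flat in slots 2 and 3 (px 477,285 and 573,285); the held one is centred over slot1 (384,300).

```bash
python3 -m handwheel '[[0.12,0,0.8,0,0,0],[0,0,0.8,0,0,0],[0,0,0.8,0,0,0],[0,0,0.8,0,0,0],[0,0,0.5,0,0,0],[0,0,0.3,0,0,0],[0,0,0,0,0,0],[0,0,0,0,0,0]]'
python3 -m handwheel '[[0,0,0,0,0,0],[0,0,0,0,0,0],[0,0,0,0,0,0]]' 0.28
python3 -m handwheel '[[0,0,-0.5,0,0,0],[0,0,-1,0,0,0],[0,0,-1,0,0,0],[0,0,-1,0,0,0],[0,0,-1,0,0,0],[0,0,-1,0,0,0],[0,0,-1,0,0,0],[0,0,-1,0,0,0]]'
python3 - <<'E'
from h import *
g=cam("top");print(*yaws("strap1"),sep="\n"); [print(*m) for m in match("strap1")]
print(*yaws("lug1",z=.07),sep="\n")
go(.415,-.15,.225,-20)
E
```

```text
clock: 44.45
position: [0.5107, 0.0518, 0.0731]
ee_rot: [2.153, 2.288, 0.0]
force: [1.3, -0.2, -1.2]
width: 0.156
gripper_force: 20.0
clock: 44.7
position: [0.5108, 0.0516, 0.0733]
ee_rot: [2.153, 2.287, 0.001]
force: [0.0, -0.3, -1.0]
width: 0.27
gripper_force: 0.0
clock: 45.37
position: [0.5102, 0.0517, 0.2249]
ee_rot: [2.152, 2.288, 0.001]
force: [-0.8, 0.8, -0.4]
width: 0.281
gripper_force: 0.0
(array([ 0.308, -0.353]), array([0.127, 0.027]), 'yaw', np.float32(85.5), 'pca', np.float32(86.5), array([217,  78,  59]), 0.68)
(array([ 0.75 , -0.397]), array([0.025, 0.126]), 'yaw', np.float32(167.3), 'pca', np.float32(166.8), array([247, 242, 222]), 0.55)
(array([ 0.469, -0.302]), array([0.026, 0.122]), 'yaw', np.float32(179.0), 'pca', np.float32(176.9), array([144,  90,  60]), 0.48)
[ 0.4658 -0.2397 -0.0032] [np.float64(0.3), np.float64(0.2)] [326.8 233.3]
[ 0.3064 -0.3558  0.0052] [np.float64(0.8), np.float64(0.7)] [363.3 283.8]
[ 0.7567 -0.4033 -0.0145] [np.float64(2.4), np.float64(1.8)] [373.6 153.5]
[ 0.4556 -0.1261  0.0064] [np.float64(2.8), np.float64(2.7)] [290.8 232.5]
[ 0.4683 -0.2996  0.0078] [np.float64(0.4), np.float64(0.3)] [345.9 233. ]

GO units [-9.77 -5.37 -0.12] turn deg 113.5 units 28.38
```

```bash
python3 -m handwheel '[[-1,-0.11,0,0,0,0],[-1,-0.11,0,0,0,0],[-1,-0.11,0,0,0,0],[-1,-0.11,0,0,0,0],[-1,-0.11,0,0,0,0],[-1,-0.11,0,0,0,0],[-1,-0.11,0,0,0,0],[-1,-0.11,0,0,0,0]]' 0.4
python3 -m handwheel '[[-1,-0.11,0,0,0,0],[-1,-0.11,0,0,0,-1],[0,0,0,0,0,-1],[0,0,0,0,0,-1],[0,0,0,0,0,-1],[0,0,0,0,0,-1],[0,0,0,0,0,-1],[0,0,0,0,0,-1]]'
python3 -m handwheel '[[0,0,0,0,0,-1],[0,0,0,0,0,-1],[0,0,0,0,0,-1],[0,0,0,0,0,-1],[0,0,0,0,0,-1],[0,0,0,0,0,-1],[0,0,0,0,0,-1],[0,0,0,0,0,-1]]'
python3 -m handwheel '[[0,0,0,0,0,-1],[0,0,0,0,0,-0.6],[0,0,0,0,0,0],[0,0,0,0,0,0]]'
python3 - <<'E'
from h import *
print(observe()["joints"].round(2))
g=look("strap1");look("lug1");save(g,"w8.png",s=1.5)
go(.463,-.135,.0135,160.5)
E
```

```text
clock: 46.68
position: [0.5025, -0.1101, 0.2228]
ee_rot: [-2.153, -2.288, 0.0]
force: [0.2, 0.1, 0.0]
width: 0.399
gripper_force: 0.0
clock: 47.35
position: [0.5006, -0.1494, 0.2228]
ee_rot: [-1.531, -2.743, 0.0]
force: [-0.0, 0.9, 0.1]
width: 0.401
gripper_force: 0.0
clock: 48.02
position: [0.5006, -0.1494, 0.2228]
ee_rot: [-0.715, -3.059, -0.0]
force: [0.6, -0.5, -0.1]
width: 0.4
gripper_force: 0.0
clock: 48.35
position: [0.5006, -0.1494, 0.2227]
ee_rot: [-0.551, -3.093, -0.0]
force: [0.3, 0.7, -0.5]
width: 0.399
gripper_force: 0.0
[ 0.86  0.42 -0.91  1.77  0.36  1.13  1.06]
tcp [ 0.5006 -0.1494  0.2228] psi 159.8 tilt [ 0.  0. -1.]
strap1 pt [128. 182.] [ 0.4735 -0.303 ]
strap1 pt [257. 121.] [ 0.4598 -0.1316]
strap1 pt [18. 61.] [ 0.3072 -0.3565]
  seg [ 0.31  -0.335] [0.094 0.029] yaw 85.3 pca 79.4 [211  52  39] 0.83
  seg [ 0.467 -0.306] [0.034 0.12 ] yaw 178.2 pca 176.1 [219 134  84] 0.77
  seg [ 0.478 -0.233] [0.13  0.029] yaw 4.2 pca 4.2 [231 146  90] 0.71
  seg [ 0.462 -0.133] [0.025 0.128] yaw 157.9 pca 157.6 [234 150  93] 0.69
tcp [ 0.5007 -0.1494  0.2229] psi 159.8 tilt [-0. -0. -1.]
lug1 pt [452. 112.] [0.5272 0.0815]
lug1 pt [476. 204.] [0.6478 0.088 ]
lug1 pt [463. 160.] [0.5872 0.0835]
  seg [0.585 0.081] [0.044 0.081] yaw 93.3 pca 91.8 [190 119  77] 0.8
  seg [0.526 0.08 ] [0.043 0.081] yaw 93.1 pca 93.5 [196 124  81] 0.78
  seg [0.649 0.088] [0.049 0.08 ] yaw 93.6 pca 88.9 [183 112  72] 0.7
GO units [ 2.02  0.03 10.47] turn deg -0.6 units -0.15
```

View pics/w8.png

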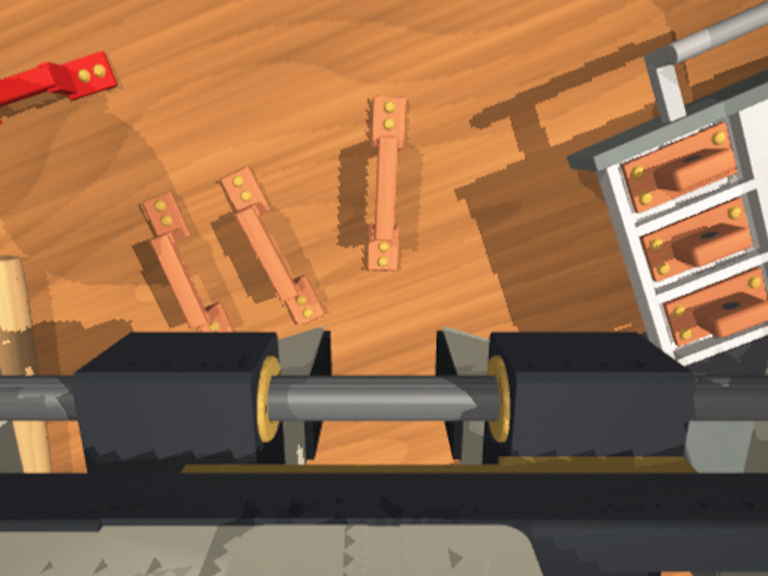

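The picture shows three lugs flat in their slots, strap1 ahead at (387,185), strap2 (272,245), strap3 (187,265; knocked aside towards strap2), red decoy top left.

```bash
python3 -m handwheel '[[0,0,1,0,0,0.45],[1,0,1,0,0,0],[1.0,0,1,0,0,0],[0.15,0.04,1,0,0,0],[0,0,1,0,0,0],[0,0,1,0,0,0],[0,0,1,0,0,0],[0,0,1,0,0,0]]'
python3 -m handwheel '[[0,0,1,0,0,0],[0,0,0.7,0,0,0],[0,0,0.5,0,0,0],[0,0,0.3,0,0,0],[0,0,0,0,0,0]]'
python3 -m handwheel '[[0,0,0,0,0,0],[0,0,0,0,0,0],[0,0,0,0,0,0],[0,0,0,0,0,0],[0,0,0,0,0,0],[0,0,0,0,0,0],[0,0,0,0,0,0]]' 0 20
python3 -m handwheel '[[0,0,-0.5,0,0,0],[0,0,-0.5,0,0,0],[0,0,-1,0,0,0],[0,0,-1,0,0,0],[0,0,-1,0,0,0],[0,0,-1,0,0,0],[0,0,-1,0,0,0],[0,0,-1,0,0,0]]'
python3 - <<'E'
from h import *
for p in((.556,.1135),(.5535,.153),(.551,.193)): go(*p,.16,183.5)
E
```

```text
clock: 49.42
position: [0.4612, -0.1327, 0.0621]
ee_rot: [0.598, 3.084, 0.0]
force: [0.4, -1.0, -0.3]
width: 0.4
gripper_force: 0.0
clock: 49.83
position: [0.4607, -0.1325, 0.0122]
ee_rot: [-0.597, -3.083, -0.0]
force: [-0.9, 0.4, -0.1]
width: 0.401
gripper_force: 0.0
clock: 50.42
position: [0.4614, -0.1329, 0.0135]
ee_rot: [0.597, 3.083, -0.001]
force: [-0.4, -0.5, 6.2]
width: 0.153
gripper_force: 20.0
clock: 51.08
position: [0.4608, -0.1322, 0.1548]
ee_rot: [0.596, 3.084, 0.0]
force: [0.0, -1.4, -1.4]
width: 0.149
gripper_force: 20.0
GO units [ 0.16 13.18 -0.26] turn deg -25.4 units -6.35
GO units [ 1.01 14.96 -0.26] turn deg -25.4 units -6.35
GO units [ 1.87 16.77 -0.26] turn deg -25.4 units -6.35
```

```bash
python3 -m handwheel '[[0.11,0.985,0,0,0,0],[0.11,0.985,0,0,0,0],[0.11,0.985,0,0,0,0],[0.11,0.985,0,0,0,0],[0.11,0.985,0,0,0,0],[0.11,0.985,0,0,0,0],[0.11,0.985,0,0,0,0],[0.11,0.985,0,0,0,0]]'
python3 -m handwheel '[[0.11,0.985,0,0,0,0],[0.11,0.985,0,0,0,0],[0.11,0.985,0,0,0,0],[0.11,0.985,0,0,0,0],[0.11,0.985,0,0,0,0],[0.11,0.985,0,0,0,0],[0.11,0.985,0,0,0,0],[0.11,0.985,0,0,0,0]]'
python3 -m handwheel '[[0.11,0.985,0,0,0,-0.35],[0,0,0,0,0,-1],[0,0,0,0,0,-1],[0,0,0,0,0,-1],[0,0,0,0,0,-1],[0,0,0,0,0,-1],[0,0,0,0,0,-1],[0,0,0,0,0,0]]'
python3 -m handwheel '[[0,0,0,0,0,0],[0,0,0,0,0,0]]'
python3 - <<'E'
from h import *
g=cam("wrist");save(g,"w9.png",s=1.5)
go(.551,.193,.0735,183.5)
for p in cand("lane1",g,"wrist"): print(p*1.5,onz(g,*p,.06).round(4))
E
```

```text
clock: 51.75
position: [0.5034, 0.0212, 0.1538]
ee_rot: [0.597, 3.084, 0.0]
force: [-0.0, 0.4, -1.4]
width: 0.149
gripper_force: 20.0
clock: 52.42
position: [0.5459, 0.1739, 0.1538]
ee_rot: [-0.597, -3.084, -0.0]
force: [0.6, 0.7, -0.9]
width: 0.154
gripper_force: 20.0
clock: 53.08
position: [0.5511, 0.1918, 0.1536]
ee_rot: [0.101, -3.14, -0.0]
force: [0.2, -0.6, -2.0]
width: 0.15
gripper_force: 20.0
clock: 53.25
position: [0.5512, 0.192, 0.1533]
ee_rot: [0.092, -3.14, -0.0]
force: [0.7, 0.6, -1.5]
width: 0.155
gripper_force: 20.0
GO units [0.01 0.05 3.99] turn deg -0.1 units -0.02
[233.5488 290.8224] [0.561  0.1118 0.06  ]
[308.9664 291.456 ] [0.5589 0.1524 0.06  ]
```

View pics/w9.png

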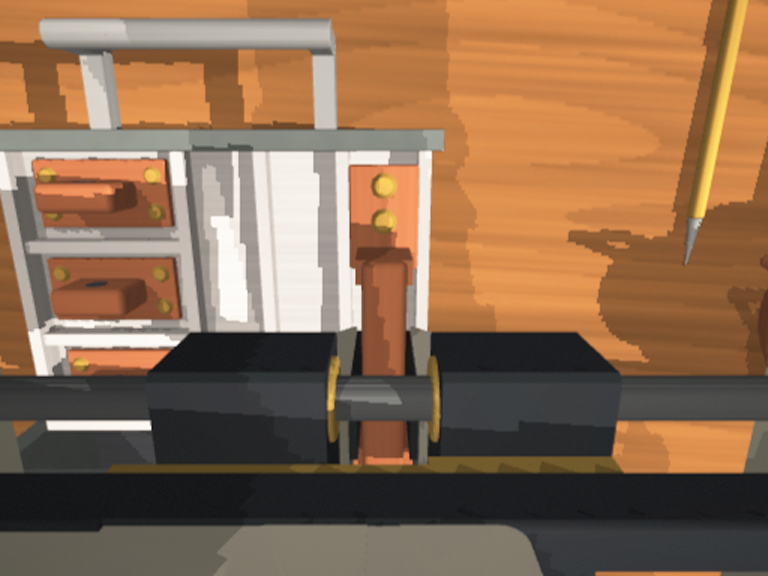

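The picture shows the strap held over lane1 (foot at (383,190)) just inside the tray's left wall (outer edge at x≈430), lugs in their slots at left, handle bar on top.

```bash
python3 - <<'E'
from h import *
g=cam("wrist");p,psi,M=pose()
c,s=np.cos(np.radians(3.5)),np.sin(np.radians(3.5))
for n,u,v,z in(("wall outer .105",431,160,.072),("wall outer .105",427,320,.072),("div .022",265,155,.07),("div.022",274,325,.07),("bar +.06",335,36,.086),("bar -.06",40,34,.086),("panel front mid",250,131,.072),("panel back",250,151,.072)):
    X=onz(g,u/1.5,v/1.5,z); d=X[:2]-np.array([.644,.1167]); print(n,X.round(4),"cab",(c*d[0]+s*d[1]).round(4),(-s*d[0]+c*d[1]).round(4))
for u,v in((350,166),(417,166)):
    print("foot tool",(M.T@(onz(g,u/1.5,v/1.5,p[2]-.008)-p)).round(4))
E
```

```text
wall outer .105 [0.4863 0.2111 0.072 ] cab -0.1517 0.1038
wall outer .105 [0.5672 0.216  0.072 ] cab -0.0706 0.1038
div .022 [0.4888 0.1314 0.07  ] cab -0.154 0.0241
div.022 [0.5755 0.1358 0.07  ] cab -0.0672 0.0233
bar +.06 [0.4378 0.1649 0.086 ] cab -0.2029 0.0607
bar -.06 [0.4445 0.0405 0.086 ] cab -0.2038 -0.0639
panel front mid [0.4782 0.1249 0.072 ] cab -0.165 0.0183
panel back [0.4873 0.1247 0.072 ] cab -0.1559 0.0176
foot tool [ 0.0634 -0.011   0.008 ]
foot tool [0.0634 0.0113 0.008 ]
```

```bash
python3 -m handwheel '[[-0.12,0.03,0.8,0,0,0],[0,0,0.8,0,0,0],[0,0,0.8,0,0,0],[0,0,0.8,0,0,0],[0,0,0.5,0,0,0],[0,0,0.3,0,0,0],[0,0,0,0,0,0],[0,0,0,0,0,0]]'
python3 -m handwheel '[[0,0,0,0,0,0],[0,0,0,0,0,0],[0,0,0,0,0,0]]' 0.24
python3 -m handwheel '[[0,0,-0.5,0,0,0],[0,0,-1,0,0,0],[0,0,-1,0,0,0],[0,0,-1,0,0,0],[0,0,-1,0,0,0],[0,0,-1,0,0,0],[0,0,-1,0,0,0],[0,0,-1,0,0,0]]'
python3 - <<'E'
from h import *
go(.478+.042,-.233,.225,184.2)
E
```

```text
clock: 54.07
position: [0.5539, 0.1931, 0.0732]
ee_rot: [-0.095, 3.14, 0.0]
force: [0.4, 0.1, -2.5]
width: 0.148
gripper_force: 20.0
clock: 54.32
position: [0.5539, 0.193, 0.0734]
ee_rot: [-0.095, 3.139, 0.0]
force: [0.1, 1.1, -0.6]
width: 0.238
gripper_force: 0.0
clock: 54.98
position: [0.5535, 0.193, 0.2249]
ee_rot: [-0.096, 3.14, 0.0]
force: [0.9, 0.1, -0.6]
width: 0.244
gripper_force: 0.0
GO units [ 2.980e+00 -2.116e+01 -1.000e-02] turn deg -0.7 units -0.18
```

```bash
python3 -m handwheel '[[0.14,-1,0,0,0,0],[0.14,-1,0,0,0,0],[0.14,-1,0,0,0,0],[0.14,-1,0,0,0,0],[0.14,-1,0,0,0,0],[0.14,-1,0,0,0,0],[0.14,-1,0,0,0,0],[0.14,-1,0,0,0,0]]' 0.4
python3 -m handwheel '[[0.14,-1,0,0,0,0],[0.14,-1,0,0,0,0],[0.14,-1,0,0,0,0],[0.14,-1,0,0,0,0],[0.14,-1,0,0,0,0],[0.14,-1,0,0,0,0],[0.14,-1,0,0,0,0],[0.14,-1,0,0,0,0]]'
python3 -m handwheel '[[0.14,-1,0,0,0,0],[0.14,-1,0,0,0,0],[0.14,-1,0,0,0,0],[0.14,-1,0,0,0,0],[0.14,-1,0,0,0,-0.2],[0,0,0,0,0,0],[0,0,0,0,0,0]]'
python3 - <<'E'
from h import *
print(observe()["joints"].round(2))
g=look("strap1");go(.477,-.233,.0125,184.2)
E
```

```text
clock: 55.65
position: [0.5409, 0.031, 0.2239]
ee_rot: [-0.096, 3.139, -0.0]
force: [0.5, 0.7, 0.8]
width: 0.4
gripper_force: 0.0
clock: 56.32
position: [0.5283, -0.1301, 0.2239]
ee_rot: [-0.096, 3.139, -0.001]
force: [1.2, 0.3, 0.5]
width: 0.406
gripper_force: 0.0
clock: 56.9
position: [0.5203, -0.231, 0.2234]
ee_rot: [-0.114, 3.139, 0.0]
force: [-0.7, 0.5, -0.3]
width: 0.401
gripper_force: 0.0
[ 1.    0.54 -1.01  1.66  0.48  1.21  1.53]
tcp [ 0.5206 -0.2296  0.2235] psi -175.7 tilt [-0.001  0.    -1.   ]
strap1 pt [195. 113.] [ 0.472  -0.3045]
strap1 pt [252. 122.] [ 0.4772 -0.2377]
  seg [ 0.476 -0.233] [0.128 0.023] yaw 3.6 pca 4.0 [233 148  92] 0.73
  seg [ 0.473 -0.303] [0.025 0.129] yaw 178.3 pca 178.2 [226 141  88] 0.72
GO units [ 2.21 -0.05 10.55] turn deg 0.2 units 0.05
```

```bash
python3 -m handwheel '[[1,-0.1,1,0,0,0],[1,0,1,0,0,0],[0.25,0,1,0,0,0],[0,0,1,0,0,0],[0,0,1,0,0,0],[0,0,1,0,0,0],[0,0,1,0,0,0],[0,0,1,0,0,0]]'
python3 -m handwheel '[[0,0,1,0,0,0],[0,0,0.7,0,0,0],[0,0,0.5,0,0,0],[0,0,0.3,0,0,0],[0,0,0,0,0,0]]'
python3 -m handwheel '[[0,0,0,0,0,0],[0,0,0,0,0,0],[0,0,0,0,0,0],[0,0,0,0,0,0],[0,0,0,0,0,0],[0,0,0,0,0,0],[0,0,0,0,0,0]]' 0 20
python3 -m handwheel '[[0,0,-0.5,0,0,0],[0,0,-0.5,0,0,0],[0,0,-1,0,0,0],[0,0,-1,0,0,0],[0,0,-1,0,0,0],[0,0,-1,0,0,0],[0,0,-1,0,0,0],[0,0,-1,0,0,0]]'
python3 - <<'E'
from h import *
go(.556,.1535,.16,183.5)
E
```

```text
clock: 57.77
position: [0.4762, -0.2344, 0.0624]
ee_rot: [-0.12, 3.139, -0.0]
force: [0.6, -0.5, -1.0]
width: 0.401
gripper_force: 0.0
clock: 58.18
position: [0.4756, -0.235, 0.0122]
ee_rot: [0.118, -3.138, -0.001]
force: [-0.7, -0.4, 0.6]
width: 0.397
gripper_force: 0.0
clock: 58.77
position: [0.4762, -0.2354, 0.0135]
ee_rot: [-0.117, 3.139, -0.001]
force: [-1.0, 0.7, 6.2]
width: 0.147
gripper_force: 20.0
clock: 59.43
position: [0.4756, -0.2352, 0.1548]
ee_rot: [-0.118, 3.139, -0.0]
force: [0.3, -1.0, -1.4]
width: 0.149
gripper_force: 20.0
GO units [-5.47 19.08 -0.26] turn deg 0.8 units 0.2
```

```bash
python3 -m handwheel '[[-0.27,0.955,0,0,0,0],[-0.27,0.955,0,0,0,0],[-0.27,0.955,0,0,0,0],[-0.27,0.955,0,0,0,0],[-0.27,0.955,0,0,0,0],[-0.27,0.955,0,0,0,0],[-0.27,0.955,0,0,0,0],[-0.27,0.955,0,0,0,0]]'
python3 -m handwheel '[[-0.27,0.955,0,0,0,0],[-0.27,0.955,0,0,0,0],[-0.27,0.955,0,0,0,0],[-0.27,0.955,0,0,0,0],[-0.27,0.955,0,0,0,0],[-0.27,0.955,0,0,0,0],[-0.27,0.955,0,0,0,0],[-0.27,0.955,0,0,0,0]]'
python3 -m handwheel '[[-0.27,0.955,0,0,0,0],[-0.27,0.955,0,0,0,0],[-0.27,0.955,0,0,0,0],[-0.27,0.955,0,0,0,0.2],[0,0,0,0,0,0],[0,0,0,0,0,0]]'
python3 - <<'E'
from h import *
g=cam("wrist");save(g,"w10.png",s=1.5)
go(.556,.1535,.0735,183.5)
for p in cand("lane1",g,"wrist"): print(p*1.5,onz(g,*p,.06).round(4))
E
```

```text
clock: 60.1
position: [0.5075, -0.0788, 0.1538]
ee_rot: [-0.118, 3.139, -0.0]
force: [-0.2, 0.2, -0.2]
width: 0.15
gripper_force: 20.0
clock: 60.77
position: [0.5391, 0.0768, 0.1538]
ee_rot: [-0.118, 3.139, -0.0]
force: [0.4, -0.5, -1.1]
width: 0.148
gripper_force: 20.0
clock: 61.27
position: [0.5547, 0.155, 0.1537]
ee_rot: [-0.099, 3.14, 0.001]
force: [0.1, -0.5, -0.7]
width: 0.147
gripper_force: 20.0
GO units [-0.06 -0.01  3.99] turn deg 0.0 units 0.0
[300.1344 290.2464] [0.5623 0.1107 0.06  ]
[450.2784 287.712 ] [0.5557 0.1915 0.06  ]
[375.7824 288.288 ] [0.5586 0.1514 0.06  ]
```

View pics/w10.png

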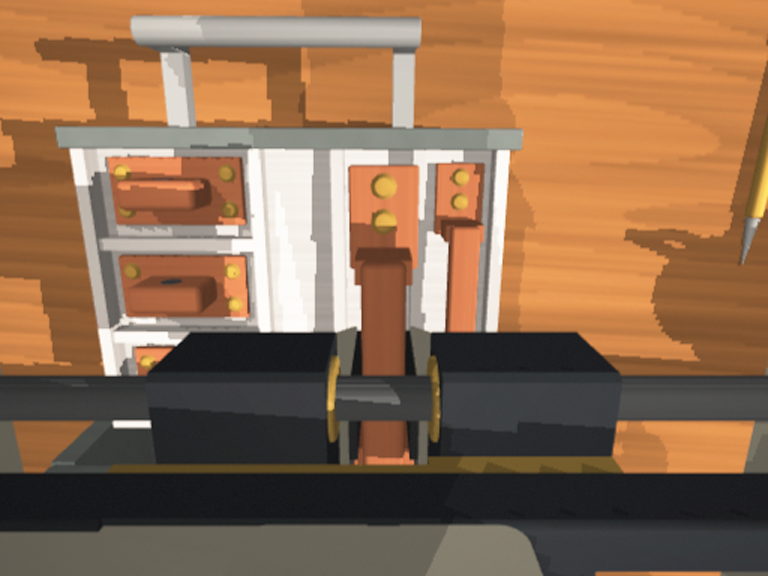

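Strap1 lies flat in lane1 (px 460,250); the held strap2 is centred over lane2 (384,200).

```bash
python3 -m handwheel '[[-0.06,-0.05,0.8,0,0,0],[0,0,0.8,0,0,0],[0,0,0.8,0,0,0],[0,0,0.8,0,0,0],[0,0,0.5,0,0,0],[0,0,0.3,0,0,0],[0,0,0,0,0,0],[0,0,0,0,0,0]]'
python3 -m handwheel '[[0,0,0,0,0,0],[0,0,0,0,0,0],[0,0,0,0,0,0]]' 0.23
python3 -m handwheel '[[0,0,-0.5,0,0,0],[0,0,-1,0,0,0],[0,0,-1,0,0,0],[0,0,-1,0,0,0],[0,0,-1,0,0,0],[0,0,-1,0,0,0],[0,0,-1,0,0,0],[0,0,-1,0,0,0]]'
python3 - <<'E'
from h import *
go(.472+.042,-.303,.225,178.2)
E
```

```text
clock: 62.03
position: [0.5565, 0.1522, 0.0732]
ee_rot: [-0.094, 3.14, -0.0]
force: [0.2, 0.3, -1.7]
width: 0.152
gripper_force: 20.0
clock: 62.28
position: [0.5565, 0.1528, 0.0733]
ee_rot: [-0.095, 3.14, 0.0]
force: [0.2, -0.6, -0.4]
width: 0.226
gripper_force: 0.0
clock: 62.95
position: [0.556, 0.153, 0.2249]
ee_rot: [-0.096, 3.14, 0.0]
force: [1.3, -0.8, 0.9]
width: 0.229
gripper_force: 0.0
GO units [ 3.500e+00 -2.263e+01 -1.000e-02] turn deg 5.3 units 1.32
```

```bash
python3 -m handwheel '[[0.15,-1,0,0,0,0],[0.15,-1,0,0,0,0],[0.15,-1,0,0,0,0],[0.15,-1,0,0,0,0],[0.15,-1,0,0,0,0],[0.15,-1,0,0,0,0],[0.15,-1,0,0,0,0],[0.15,-1,0,0,0,0]]' 0.4
python3 -m handwheel '[[0.15,-1,0,0,0,0],[0.15,-1,0,0,0,0],[0.15,-1,0,0,0,0],[0.15,-1,0,0,0,0],[0.15,-1,0,0,0,0],[0.15,-1,0,0,0,0],[0.15,-1,0,0,0,0],[0.15,-1,0,0,0,0]]'
python3 -m handwheel '[[0.15,-1,0,0,0,0],[0.15,-1,0,0,0,0],[0.15,-1,0,0,0,0],[0.15,-1,0,0,0,0],[0.15,-1,0,0,0,0],[0.15,-1,0,0,0,0.3],[0,-0.6,0,0,0,1],[0,0,0,0,0,0]]'
python3 -m handwheel '[[0,0,0,0,0,0]]'
python3 - <<'E'
from h import *
print(observe()["joints"].round(2))
g=look("strap1");go(.472,-.303,.0125,178.2)
E
```

```text
clock: 63.62
position: [0.5418, -0.0091, 0.2239]
ee_rot: [-0.096, 3.139, -0.0]
force: [-0.5, -0.5, 0.3]
width: 0.402
gripper_force: 0.0
clock: 64.28
position: [0.5276, -0.1703, 0.2239]
ee_rot: [-0.096, 3.14, -0.0]
force: [-0.1, 0.5, 0.7]
width: 0.4
gripper_force: 0.0
clock: 64.95
position: [0.517, -0.3061, 0.2231]
ee_rot: [-0.06, -3.141, 0.002]
force: [-0.7, 0.0, 0.1]
width: 0.401
gripper_force: 0.0
clock: 65.03
position: [0.5176, -0.3026, 0.2233]
ee_rot: [0.047, 3.141, 0.0]
force: [0.9, -0.1, -0.6]
width: 0.395
gripper_force: 0.0
[ 1.06  0.57 -0.95  1.59  0.48  1.24  1.56]
tcp [ 0.5178 -0.3015  0.2233] psi 178.4 tilt [-0.     0.001 -1.   ]
strap1 pt [255. 123.] [ 0.4747 -0.302 ]
  seg [ 0.473 -0.303] [0.023 0.129] yaw 178.5 pca 178.2 [219 134  84] 0.8
GO units [ 2.29 -0.16 10.54] turn deg 0.3 units 0.08
```

```bash
python3 -m handwheel '[[1,-0.1,1,0,0,0],[1,0,1,0,0,0],[0.25,0,1,0,0,0],[0,0,1,0,0,0],[0,0,1,0,0,0],[0,0,1,0,0,0],[0,0,1,0,0,0],[0,0,1,0,0,0]]'
python3 -m handwheel '[[0,0,1,0,0,0],[0,0,0.7,0,0,0],[0,0,0.5,0,0,0],[0,0,0.3,0,0,0],[0,0,0,0,0,0]]'
python3 -m handwheel '[[0,0,0,0,0,0],[0,0,0,0,0,0],[0,0,0,0,0,0],[0,0,0,0,0,0],[0,0,0,0,0,0],[0,0,0,0,0,0],[0,0,0,0,0,0]]' 0 20
python3 -m handwheel '[[0,0,-0.5,0,0,0],[0,0,-0.5,0,0,0],[0,0,-1,0,0,0],[0,0,-1,0,0,0],[0,0,-1,0,0,0],[0,0,-1,0,0,0],[0,0,-1,0,0,0],[0,0,-1,0,0,0]]'
python3 - <<'E'
from h import *
go(.5585,.1125,.155,183.5)
E
```

```text
clock: 65.9
position: [0.4729, -0.3022, 0.0623]
ee_rot: [0.044, 3.141, 0.0]
force: [0.1, -0.0, -0.6]
width: 0.403
gripper_force: 0.0
clock: 66.32
position: [0.4724, -0.3027, 0.0122]
ee_rot: [-0.046, -3.14, -0.001]
force: [-0.8, 0.8, 1.1]
width: 0.401
gripper_force: 0.0
clock: 66.9
position: [0.4729, -0.3033, 0.0135]
ee_rot: [0.047, 3.14, -0.001]
force: [-0.6, 0.3, 5.8]
width: 0.148
gripper_force: 20.0
clock: 67.57
position: [0.4724, -0.3029, 0.1548]
ee_rot: [0.046, 3.141, -0.0]
force: [-0.2, 0.3, -0.8]
width: 0.151
gripper_force: 20.0
GO units [-3.690e+00  2.089e+01 -1.000e-02] turn deg -5.2 units -1.3
```

```bash
python3 -m handwheel '[[-0.17,0.95,0,0,0,0],[-0.17,0.95,0,0,0,0],[-0.17,0.95,0,0,0,0],[-0.17,0.95,0,0,0,0],[-0.17,0.95,0,0,0,0],[-0.17,0.95,0,0,0,0],[-0.17,0.95,0,0,0,0],[-0.17,0.95,0,0,0,0]]'
python3 -m handwheel '[[-0.17,0.95,0,0,0,0],[-0.17,0.95,0,0,0,0],[-0.17,0.95,0,0,0,0],[-0.17,0.95,0,0,0,0],[-0.17,0.95,0,0,0,0],[-0.17,0.95,0,0,0,0],[-0.17,0.95,0,0,0,0],[-0.17,0.95,0,0,0,0]]'
python3 -m handwheel '[[-0.17,0.95,0,0,0,0],[-0.17,0.95,0,0,0,0],[-0.17,0.95,0,0,0,0],[-0.17,0.95,0,0,0,0],[-0.17,0.95,0,0,0,0],[-0.17,0.95,0,0,0,-0.6],[0,0,0,0,0,-0.7],[0,0,0,0,0,0]]'
python3 -m handwheel '[[0,0,0,0,0,0],[0,0,0,0,0,0]]'
python3 - <<'E'
from h import *
g=cam("wrist");save(g,"w11.png",s=1.5)
go(.5585,.1125,.0735,183.5)
for p in cand("lane1",g,"wrist"): print(p*1.5,onz(g,*p,.06).round(4))
E
```

```text
clock: 68.23
position: [0.5043, -0.1509, 0.1538]
ee_rot: [0.047, 3.141, -0.0]
force: [0.2, 0.4, -1.9]
width: 0.147
gripper_force: 20.0
clock: 68.9
position: [0.536, 0.0002, 0.1538]
ee_rot: [0.047, 3.141, -0.0]
force: [-0.6, 0.7, -0.7]
width: 0.149
gripper_force: 20.0
clock: 69.57
position: [0.5596, 0.1141, 0.1538]
ee_rot: [-0.103, 3.14, 0.001]
force: [-0.7, 0.7, -1.4]
width: 0.152
gripper_force: 20.0
clock: 69.73
position: [0.5598, 0.1116, 0.1532]
ee_rot: [0.092, -3.14, 0.001]
force: [-0.6, -0.1, -1.2]
width: 0.149
gripper_force: 20.0
GO units [0.06 0.06 3.98] turn deg -0.2 units -0.05
[459.0336 287.5392] [0.5604 0.1525 0.06  ]
[533.376  280.0512] [0.5539 0.1918 0.06  ]
```

View pics/w11.png

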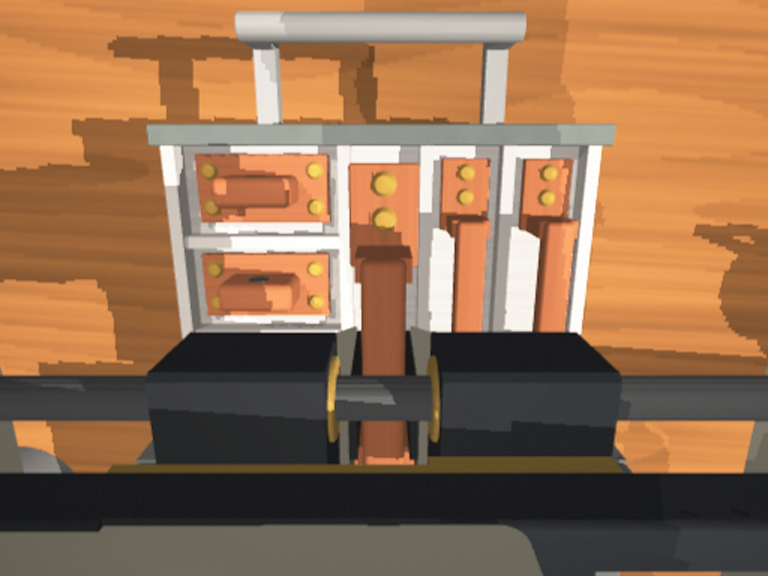

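Straps 1 and 2 lie flat in lanes 1 and 2 (px 550,250 and 468,250), and strap3 is centred over lane3 (384,200).

```bash
python3 -m handwheel '[[0.03,0.02,0.8,0,0,0],[0,0,0.8,0,0,0],[0,0,0.8,0,0,0],[0,0,0.8,0,0,0],[0,0,0.5,0,0,0],[0,0,0.3,0,0,0],[0,0,0,0,0,0],[0,0,0,0,0,0]]'
python3 -m handwheel '[[0,0,0,0,0,0],[0,0,0,0,0,0],[0,0,0,0,0,0]]' 0.23
python3 -m handwheel '[[0,0,-0.5,0,0,0],[0,0,-1,0,0,0],[0,0,-1,0,0,0],[0,0,-1,0,0,0],[0,0,-1,0,0,0],[0,0,-1,0,0,0],[0,0,-1,0,0,0],[0,0,-1,0,0,0]]'
python3 - <<'E'
from h import *
go(.437,.105,.225,93.5)
E
```

```text
clock: 70.5
position: [0.5595, 0.1127, 0.0732]
ee_rot: [-0.094, 3.14, 0.0]
force: [0.2, 0.2, -0.9]
width: 0.151
gripper_force: 20.0
clock: 70.75
position: [0.5594, 0.1129, 0.0733]
ee_rot: [-0.095, 3.14, 0.0]
force: [0.2, -0.1, -0.3]
width: 0.226
gripper_force: 0.0
clock: 71.42
position: [0.559, 0.1131, 0.2249]
ee_rot: [-0.096, 3.14, 0.0]
force: [0.3, -0.1, -0.0]
width: 0.235
gripper_force: 0.0
GO units [ 6.11 -0.03 -0.01] turn deg 90.0 units 22.5
```

```bash
python3 -m handwheel '[[1,0,0,0,0,0],[1,0,0,0,0,0],[1,0,0,0,0,0],[1,0,0,0,0,0],[1,0,0,0,0,0],[1,0,0,0,0,0],[0.1,0,0,0,0,1],[0,0,0,0,0,1]]' 0.5
python3 -m handwheel '[[0,0,0,0,0,1],[0,0,0,0,0,1],[0,0,0,0,0,1],[0,0,0,0,0,1],[0,0,0,0,0,1],[0,0,0,0,0,1],[0,0,0,0,0,1],[0,0,0,0,0,1]]'
python3 -m handwheel '[[0,0,0,0,0,1],[0,0,0,0,0,1],[0,0,0,0,0,1],[0,0,0,0,0,1],[0,0,0,0,0,1],[0,0,0,0,0,1],[0,0,0,0,0,1],[0,0,0,0,0,1]]'
python3 -m handwheel '[[0,0,0,0,0,1],[0,0,0,0,0,1],[0,0,0,0,0,1],[0,0,0,0,0,1],[0,0,0,0,0,0.5],[0,0,0,0,0,0],[0,0,0,0,0,0]]'
python3 - <<'E'
from h import *
g=cam("wrist");save(g,"w12.png",s=1.5)
go(.437,.105,.077,93.5)
for p in cand("handle",g,"wrist"): print(p*1.5,onz(g,*p,.086).round(4))
E
```

```text
clock: 72.08
position: [0.4361, 0.1054, 0.2237]
ee_rot: [0.127, 3.138, -0.002]
force: [0.4, 0.1, -0.2]
width: 0.499
gripper_force: 0.0
clock: 72.75
position: [0.4373, 0.1058, 0.2237]
ee_rot: [0.988, 2.981, 0.0]
force: [0.1, 0.1, -1.0]
width: 0.496
gripper_force: 0.0
clock: 73.42
position: [0.4373, 0.1058, 0.2237]
ee_rot: [1.772, 2.594, 0.001]
force: [-0.3, -0.4, -0.1]
width: 0.502
gripper_force: 0.0
clock: 74.0
position: [0.4374, 0.1057, 0.2235]
ee_rot: [2.15, 2.29, 0.001]
force: [-0.2, -0.7, 0.8]
width: 0.499
gripper_force: 0.0
GO units [-0.03 -0.03  7.32] turn deg 0.1 units 0.02
[386.5344 268.8192] [0.4414 0.1037 0.086 ]
```

View pics/w12.png

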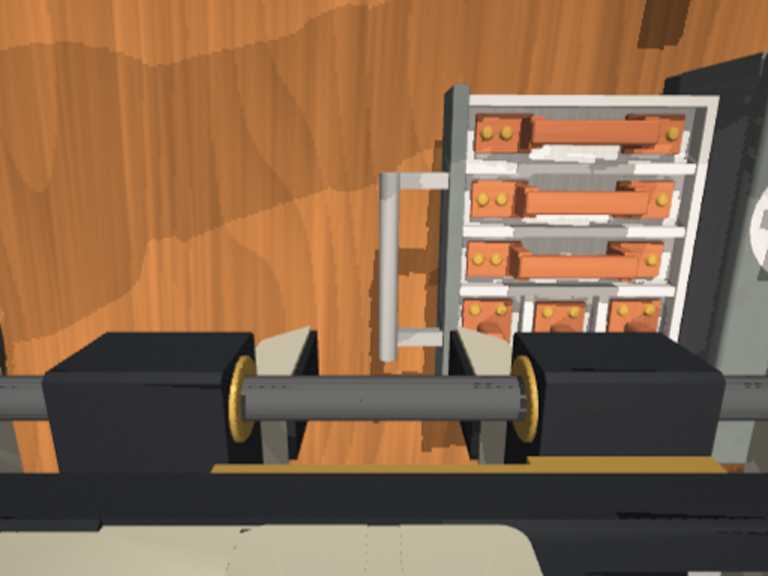

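All six fittings lie flat in their compartments (lanes at px y 133, 202, 262; lugs at y 315), and the handle bar is at (388,268).

```bash
python3 -m handwheel '[[-0.7,0.05,0.9,0,0,0],[-0.6,0,0.9,0,0,0],[0,0,0.9,0,0,0],[0,0,0.9,0,0,0],[0,0,0.9,0,0,0],[0,0,0.9,0,0,0],[0,0,0.9,0,0,0],[0,0,0.9,0,0,0]]'
python3 -m handwheel '[[0,0,0,0,0,0],[0,0,0,0,0,0],[0,0,0,0,0,0],[0,0,0,0,0,0],[0,0,0,0,0,0],[0,0,0,0,0,0],[0,0,0,0,0,0],[0,0,0,0,0,0]]' 0 20
python3 -m handwheel '[[0,0.3,0,0,0,0],[0,0.6,0,0,0,0],[0,0.8,0,0,0,0],[0,0.8,0,0,0,0],[0,0.8,0,0,0,0],[0,0.8,0,0,0,0],[0,0.8,0,0,0,0],[0,0.8,0,0,0,0]]'
```

```text
clock: 74.77
position: [0.4401, 0.0796, 0.0782]
ee_rot: [-2.152, -2.289, -0.001]
force: [1.2, -0.5, 0.5]
width: 0.497
gripper_force: 0.0
clock: 75.43
position: [0.4409, 0.0796, 0.0798]
ee_rot: [2.152, 2.287, 0.002]
force: [0.5, -1.7, 7.9]
width: 0.12
gripper_force: 20.0
clock: 76.1
position: [0.5546, 0.0863, 0.0798]
ee_rot: [2.153, 2.287, -0.0]
force: [-2.0, -1.0, 8.9]
width: 0.122
gripper_force: 20.0
```

```bash
python3 -m handwheel '[[0,0.5,0,0,0,0],[0,0.5,0,0,0,0],[0,0.4,0,0,0,0],[0,0.4,0,0,0,0],[0,0.3,0,0,0,0],[0,0.2,0,0,0,0],[0,0.1,0,0,0,0],[0,0,0,0,0,0]]'
python3 -m handwheel '[[0,0.1,0,0,0,0],[0,0.1,0,0,0,0],[0,0,0,0,0,0]]'
```

```text
clock: 76.77
position: [0.603, 0.0892, 0.0799]
ee_rot: [2.153, 2.286, 0.002]
force: [1.2, -1.3, 5.0]
width: 0.124
gripper_force: 20.0
clock: 77.02
position: [0.6059, 0.0894, 0.0798]
ee_rot: [2.153, 2.287, -0.0]
force: [-1.9, -1.4, 8.5]
width: 0.121
gripper_force: 20.0
```

```bash
python3 -m handwheel '[[0,0.15,0,0,0,0],[0,0.1,0,0,0,0],[0,0,0,0,0,0],[0,0,0,0,0,0]]'
python3 -m handwheel '[[0,0.15,0,0,0,0],[0,0.1,0,0,0,0],[0,0,0,0,0,0],[0,0,0,0,0,0]]'
```

```text
clock: 77.35
position: [0.606, 0.0893, 0.0796]
ee_rot: [-2.149, -2.286, 0.012]
force: [-20.0, -2.5, 22.4]
width: 0.122
gripper_force: 20.0
clock: 77.68
position: [0.606, 0.0894, 0.0782]
ee_rot: [-2.144, -2.283, 0.024]
force: [-34.5, -4.3, 27.8]
width: 0.124
gripper_force: 20.0
```

```bash
python3 -m handwheel '[[0,-0.15,0,0,0,0],[0,-0.12,0,0,0,0],[0,0,0,0,0,0]]'
python3 -m handwheel '[[0,0,0,0,0,0],[0,0,0,0,0,0],[0,0,0,0,0,0],[0,0,0,0,0,0]]' 0.35
python3 -m handwheel '[[0,0,-0.5,0,0,0],[0,0,-0.8,0,0,0],[0,0,-1,0,0,0],[0,0,-1,0,0,0],[0,0,-1,0,0,0],[0,0,-1,0,0,0],[0,0,-1,0,0,0],[0,0,-1,0,0,0]]'
python3 - <<'E'
from h import *
go(.60,.10,.23,93.5)
g=cam("wrist")
for l,z in(("handle",.086),("dial_grip",.129),("pointer",.117),("index",.108)):
    for p in cand(l,g,"wrist",.2): print(l,p*1.5,onz(g,*p,z).round(4))
save(g,"w13.png",s=1.5)
E
```

```text
clock: 77.93
position: [0.6059, 0.0894, 0.0784]
ee_rot: [-2.149, -2.286, 0.01]
force: [-13.6, -1.2, 8.4]
width: 0.12
gripper_force: 20.0
clock: 78.27
position: [0.6107, 0.0898, 0.0791]
ee_rot: [2.153, 2.287, 0.001]
force: [-1.1, -0.3, 0.3]
width: 0.335
gripper_force: 0.7
clock: 78.93
position: [0.6104, 0.09, 0.2269]
ee_rot: [2.152, 2.288, 0.001]
force: [-0.3, -0.8, -0.3]
width: 0.344
gripper_force: 0.0
GO units [ 0.53 -0.49 -0.15] turn deg -0.0 units -0.0
handle [373.632  228.9024] [0.6049 0.1122 0.086 ]
dial_grip [518.5536 177.9264] [0.6785 0.1501 0.129 ]
pointer [459.5712 158.112 ] [0.6489 0.158  0.117 ]
```

View pics/w13.png

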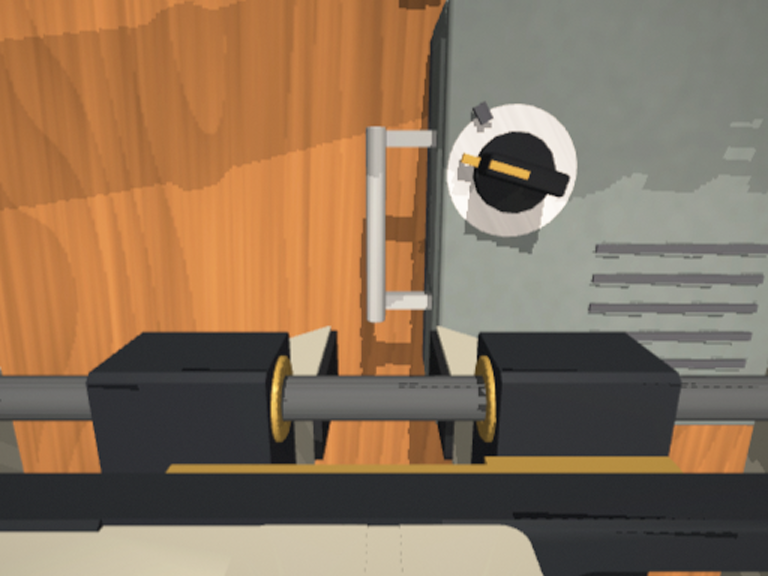

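The drawer front stands flush with the cabinet face (handle bar at (376,225)); the dial is at (513,171), its pointer at (462,158), the mark at (482,112). The remaining checks are numeric, since all 14 views are used.

```bash
cat > dial.py <<'E'
from h import *
def dial(g,c0=(.678,.154)):
    im=g["image"].astype(int); hsv=cv2.cvtColor(g["image"],cv2.COLOR_RGB2HSV)
    V,U=np.mgrid[0:384,0:512]
    def W(z):
        D=np.stack([(U-g["cx"])/g["fx"],(V-g["cy"])/g["fy"],np.ones_like(U,float)],-1)@g["R"].T
        return (g["p"]+D*((z-g["p"][2])/D[...,2])[...,None])[...,:2]
    w8=W(.109); near=np.hypot(*(w8-c0).transpose(2,0,1))<.06
    # ring: pale pixels
    pale=near&(hsv[...,1]<45)&(hsv[...,2]>185)
    n,lab,st,_=cv2.connectedComponentsWithStats(pale.astype(np.uint8)); k=1+st[1:,4].argmax(); pale=lab==k
    P=w8[pale].astype(np.float32); hull=cv2.convexHull(P)[:,0]
    from scipy.optimize import least_squares
    r=least_squares(lambda q:np.hypot(hull[:,0]-q[0],hull[:,1]-q[1])-q[2],[*c0,.036],loss="soft_l1",f_scale=.0007).x
    c=r[:2]; print("ring c",c.round(4),"r",r[2].round(4),"n",pale.sum())
    brass=near&(hsv[...,0]>12)&(hsv[...,0]<32)&(hsv[...,1]>110)&(hsv[...,2]>110)
    n,lab,st,ce=cv2.connectedComponentsWithStats(brass.astype(np.uint8))
    ang=lambda d:np.degrees(np.arctan2(d[1],d[0]))%360
    for k in range(1,n):
        if st[k,4]<8: continue
        m=lab==k; q=W(.141)[m]; e=np.linalg.eigh(np.cov(q.T)); d=e[1][:,1]
        t=W(.113)[m].mean(0)-c
        print("brass px",ce[k].round(0),st[k,4],"axis",(ang(d)%180).round(1),"centroid@.113 ang",ang(t).round(1),"r",np.hypot(*t).round(4))
    for z in(.109,.113):
        w=W(z);rad=np.hypot(*(w-c).transpose(2,0,1))
        dark=(rad>.029)&(rad<.046)&(hsv[...,2]<115)&(hsv[...,1]<80)
        n,lab,st,ce=cv2.connectedComponentsWithStats(dark.astype(np.uint8))
        for k in range(1,n):
            if st[k,4]<8: continue
            q=w[lab==k]-c; t=q.mean(0); print("dark z",z,"px",ce[k].round(0),st[k,4],"val",int(hsv[...,2][lab==k].mean()),"ang",ang(t).round(1),"r",np.hypot(*t).round(4))
    # grip bar: very dark pixels at z .141
    blk=near&(hsv[...,2]<28); 
    return c
if __name__=="__main__":
    g=cam("wrist"); c=dial(g); go(*c,.20,None)
E
python3 dial.py
```

```text
ring c [0.6796 0.1524] r 0.0358 n 3123
brass px [280.  80.] 115 axis 85.3 centroid@.113 ang 156.4 r 0.0589
brass px [277. 122.] 765 axis 99.0 centroid@.113 ang 189.9 r 0.0542
brass px [314. 106.] 73 axis 167.4 centroid@.113 ang 167.6 r 0.0246
brass px [341. 112.] 187 axis 168.0 centroid@.113 ang 147.2 r 0.0028
dark z 0.109 px [321.  74.] 141 val 94 ang 124.3 r 0.0363
dark z 0.109 px [293. 112.] 484 val 84 ang 181.4 r 0.0407
dark z 0.109 px [377. 123.] 58 val 47 ang 349.9 r 0.0302
dark z 0.109 px [338. 159.] 314 val 105 ang 272.0 r 0.0375
dark z 0.113 px [321.  74.] 141 val 94 ang 125.6 r 0.0364
dark z 0.113 px [293. 112.] 462 val 85 ang 181.2 r 0.0411
dark z 0.113 px [378. 123.] 28 val 51 ang 349.8 r 0.0295
dark z 0.113 px [338. 159.] 318 val 105 ang 270.6 r 0.0369
GO units [2.92 3.67 1.21] turn deg None units None
```

```bash
python3 -m handwheel '[[0.73,0.9,0,0,0,-1],[0,0,0,0,0,-1],[0,0,0,0,0,-1],[0,0,0,0,0,-1],[0,0,0,0,0,-1],[0,0,0,0,0,-1],[0,0,0,0,0,-1],[0,0,0,0,0,-1]]' 0.4
python3 -m handwheel '[[0,0,0,0,0,-1],[0,0,0,0,0,-1],[0,0,0,0,0,-1],[0,0,0,0,0,-1],[0,0,0,0,0,-1],[0,0,0,0,0,-1],[0,0,0,0,0,-1],[0,0,0,0,0,-1]]'
python3 -m handwheel '[[0,0,0,0,0,-1],[0,0,0,0,0,-1],[0,0,0,0,0,-0.55],[0,0,0,0,0,0],[0,0,0,0,0,0]]'
python3 - <<'E'
from h import *
go(.678,.1524,.122,167.7); print(observe()["joints"].round(2))
from dial import dial
g=cam("wrist");dial(g)
E
```

```text
clock: 79.9
position: [0.6269, 0.1053, 0.2237]
ee_rot: [-1.433, -2.794, 0.002]
force: [0.0, -0.3, -0.3]
width: 0.401
gripper_force: 0.0
clock: 80.57
position: [0.6269, 0.1053, 0.2238]
ee_rot: [-0.607, -3.081, 0.001]
force: [0.6, 0.2, -0.8]
width: 0.403
gripper_force: 0.0
clock: 80.98
position: [0.627, 0.1054, 0.224]
ee_rot: [-0.339, -3.122, 0.0]
force: [-0.0, 0.3, -0.1]
width: 0.399
gripper_force: 0.0
GO units [-1.99  2.85  5.1 ] turn deg -0.1 units -0.02
[ 0.32  0.63 -0.94  1.49  0.52  1.29  0.68]
ring c [0.678  0.1525] r 0.0349 n 916
brass px [321. 202.] 74 axis 172.1 centroid@.113 ang 166.4 r 0.0227
brass px [326. 221.] 37 axis 139.6 centroid@.113 ang 115.6 r 0.0079
brass px [337. 267.] 106 axis 173.6 centroid@.113 ang 12.6 r 0.0446
dark z 0.109 px [308. 183.] 487 val 86 ang 183.2 r 0.0402
dark z 0.109 px [348. 198.] 102 val 94 ang 122.3 r 0.0352
dark z 0.109 px [299. 251.] 1034 val 74 ang 317.4 r 0.0313
dark z 0.109 px [353. 240.] 750 val 38 ang 52.3 r 0.0365
dark z 0.113 px [309. 183.] 411 val 86 ang 183.2 r 0.0409
dark z 0.113 px [348. 198.] 102 val 94 ang 125.0 r 0.0352
dark z 0.113 px [299. 252.] 1038 val 76 ang 314.9 r 0.0309
dark z 0.113 px [355. 242.] 817 val 40 ang 52.8 r 0.0362
```

```bash
python3 -m handwheel '[[-0.66,0.95,0,0,0,0],[-0.66,0.95,0,0,0,0],[-0.67,0.95,0,0,0,0],[0,0,0.8,0,0,0],[0,0,0.8,0,0,0],[0,0,0.8,0,0,0],[0,0,0.8,0,0,0],[0,0,0.8,0,0,0]]'
python3 -m handwheel '[[0,0,0.6,0,0,0],[0,0,0.4,0,0,0],[0,0,0,0,0,0]]'
python3 -m handwheel '[[0,0,0,0,0,0],[0,0,0,0,0,0],[0,0,0,0,0,0],[0,0,0,0,0,0],[0,0,0,0,0,0],[0,0,0,0,0,0],[0,0,0,0,0,0],[0,0,0,0,0,0]]' 0 12
```

```text
clock: 81.7
position: [0.6783, 0.1528, 0.1439]
ee_rot: [-0.339, -3.123, 0.0]
force: [-0.1, -0.4, 0.7]
width: 0.401
gripper_force: 0.0
clock: 81.95
position: [0.6776, 0.1522, 0.1229]
ee_rot: [-0.337, -3.121, 0.002]
force: [0.7, 0.4, -0.4]
width: 0.398
gripper_force: 0.0
clock: 82.62
position: [0.6787, 0.1523, 0.1258]
ee_rot: [0.338, 3.123, -0.001]
force: [-1.6, -2.4, 6.5]
width: 0.128
gripper_force: 12.0
```

```bash
python3 -m handwheel '[[0,0,0,0,0,0.8],[0,0,0,0,0,0.8],[0,0,0,0,0,0.8],[0,0,0,0,0,0.8],[0,0,0,0,0,0.8],[0,0,0,0,0,0.8],[0,0,0,0,0,0.8],[0,0,0,0,0,0.8]]'
python3 -m handwheel '[[0,0,0,0,0,0.8],[0,0,0,0,0,0.8],[0,0,0,0,0,0.8],[0,0,0,0,0,0.8],[0,0,0,0,0,0.8],[0,0,0,0,0,0.25],[0,0,0,0,0,0],[0,0,0,0,0,0]]'
python3 -m handwheel '[[0,0,0,0,0,0],[0,0,0,0,0,0],[0,0,0,0,0,0]]' 0.4
python3 -m handwheel '[[0,0,-0.5,0,0,0],[0,0,-1,0,0,0],[0,0,-1,0,0,0],[0,0,-1,0,0,0],[-1,0,-1,0,0,0],[-1,0,-1,0,0,0],[-1,0,0,0,0,0],[-1,0,0,0,0,0]]'
python3 -m handwheel '[[0,0,0,0,0,0],[0,0,0,0,0,0]]'
python3 - <<'E'
from h import *
from dial import dial
print(pose()[:2]);g=cam("wrist");dial(g,(.678,.1525))
E
```

```text
clock: 83.28
position: [0.6786, 0.1522, 0.1257]
ee_rot: [1.025, 2.969, -0.001]
force: [-2.8, -3.5, 6.5]
width: 0.126
gripper_force: 12.0
clock: 83.95
position: [0.6785, 0.152, 0.1258]
ee_rot: [1.449, 2.786, -0.001]
force: [-2.0, -2.5, 7.9]
width: 0.127
gripper_force: 12.0
clock: 84.2
position: [0.6784, 0.1531, 0.1249]
ee_rot: [-1.448, -2.788, -0.001]
force: [0.6, -0.6, 0.4]
width: 0.3
gripper_force: 0.0
clock: 84.87
position: [0.7256, 0.0873, 0.2378]
ee_rot: [1.447, 2.786, 0.004]
force: [-0.0, 0.1, -0.6]
width: 0.401
gripper_force: 0.0
clock: 85.03
position: [0.725, 0.0859, 0.2351]
ee_rot: [1.452, 2.786, 0.0]
force: [-0.3, -0.4, -0.3]
width: 0.398
gripper_force: 0.0
(array([0.72495913, 0.08592774, 0.23514422]), np.float64(124.94904647102695))
ring c [0.6796 0.1522] r 0.0358 n 1760
brass px [227.  21.] 632 axis 66.0 centroid@.113 ang 149.3 r 0.0536
brass px [198.  67.] 1641 axis 103.1 centroid@.113 ang 198.1 r 0.0487
brass px [255.  65.] 231 axis 124.9 centroid@.113 ang 125.8 r 0.0161
dark z 0.109 px [227.  43.] 36 val 106 ang 159.3 r 0.0401
dark z 0.109 px [255.  38.] 134 val 98 ang 124.6 r 0.0369
dark z 0.109 px [207.  79.] 27 val 108 ang 207.4 r 0.0401
dark z 0.109 px [235. 130.] 265 val 88 ang 279.1 r 0.0402
dark z 0.113 px [227.  42.] 38 val 106 ang 158.6 r 0.0397
dark z 0.113 px [255.  38.] 134 val 98 ang 124.6 r 0.0362
dark z 0.113 px [207.  80.] 29 val 108 ang 208.7 r 0.0399
dark z 0.113 px [235. 130.] 274 val 88 ang 279.3 r 0.04
```

```bash
python3 - <<'E'
from h import *
from cell import sign_off
print([m for m in match("handle",err=6)], [len(cand("strap1",None,n)) for n in("top","scene")], len(cand("lug1",None,"top")))
print(sign_off())
E
```

```text
[] [1, 2] 0
the job is handed in; nothing more can be done
None
```

The job is handed in: all six fittings were seen lying flat in their own compartments, the drawer was then pushed shut against its stop, and the dial pointer was measured within about half a degree of the index mark. The last camera check of the handle returned nothing, so the shut drawer rests on the push against the stop and the picture taken just after.

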